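# Roll castor wheels into their forks

### The arm

A 7-joint arm with a two-finger parallel gripper is mounted at the origin on the work surface. World frame = base frame: x ahead of the robot, y to its left, z up, the work surface at z = 0. Lengths are in m, angles in rad, forces in N, time in s.
With the tool pointing down it reaches from about 0.425 to 0.875 m from the base axis. Payload 9.9 kg.
Tool frame: the origin (TCP) lies midway between the tips of the shut fingers; the grasp point (between the pads) lies behind it (ctrl.tcp_to_grasp is the x of the grasp point in the tool frame, in m); x points along the fingers, y is the direction in which the jaws open and shut, and the axes are right-handed (so a half turn about x gives the same grasp; the last joint's range is limited). The gripper opens to 85 mm and grips with 20 to 120 N. Pads are 22 mm wide; open, the fingers measure 114 mm over their backs; the gripper's body (76 mm by 85 mm) begins 54 mm behind the grasp point. The pads swing forward as they close: fully open they stand 13 mm farther back than shut.
Start: joints at [1.058, 0.576, 0.025, 1.437, -0.015, 1.129, -0.057], TCP at [0.281, -0.614, 0.231] pointing down, gripper open.
Joint ranges: [-2.76, 2.76], [-0.34, 2.15], [-1.52, 1.57], [0.19, 2.46], [-1.09, 4.23], [0.17, 1.99], [-2.82, 2.82]. Speed limits (rad/s): [2.22, 2.22, 3.01, 3.01, 3.14, 3.14, 3.14].

### API

Orientations are given as a unit quaternion [w, x, y, z].
In Python, from rig import ctrl gives the robot as it stands.
- The arm moves only by the tool step_arm, never from a script. Its arguments are lists of equal length, an entry for each row: "translation": the shift along the tool's x, y, z as a fraction of full scale, a list of three; "twist": the turn, a rotation vector about the tool's x, y, z as a fraction of full scale, a list of three. A call has 1 to 8 rows; each row shifts and turns the pose as measured when the row begins, along the tool's axes as they then stand; what a row does not reach is not made up. Full scale, the value 1, is 100 mm for a shift and 0.1 rad for a turn. A row lasts 1/12 s, in which the tool goes at most 41.7 mm and 7.16 degrees, less where a joint would pass 70% of its speed; a pose out of reach is approached as far as the arm can. A call with a number of a shift or a turn outside -1 to 1 is refused whole. A call with a gripper value outside its range is refused whole. "grip" is the opening, from -1 (shut) to 1 (fully open), so that 0 is half open, set as the call begins (left out, the last holds). The fingers move at their own pace and stop on an object; "force" is the grip in N (left out, the last holds). Time passes only in rows, so rows that do not move let the fingers close. It gives the time, the measured TCP pose, the force and the opening at its end, in the units of the state.
- ctrl.get_obs(): the state, without advancing time (a new reading comes with each control period).
- ctrl.snapshot(name): name is "side" or "top" or "wrist"; returns a dict with "image" (420x560x3 uint8, red, green, blue), "camera_matrix" (3x3 intrinsics, pixels), "distortion" ([k1, k2, p1, p2, k3] as OpenCV has them; the pictures are not rectified), "R" (3x3) and "t" (3): a world point X has camera coordinates R X + t; the wrist camera has in their place "tool_from_camera" (4x4, takes a point from camera to tool coordinates, whose origin is the TCP and whose axes are the tool frame's). Camera axes: x right, y down, z forward; pixel columns grow to the right and rows downward; lengths in m; the calibration is good to about 2 mm. A picture is of the moment at which its call begins: read the wrist's pose just before it. There is no depth.
- ctrl.job_done(): hands the job in, once; it reports no verdict.
Trained networks look in the newest picture that a camera, given by its name, has taken for a name from the list of things; names that differ only in an ending like _2 or _b are one class to them, and where a whole thing is asked for, a point or a joint stands for the part that bears it (a point fixed in the world has none). Each returns a list of dicts, best first, with "conf" (0 to 1); they miss things now and then, are a little off and sometimes report something else, mostly with a low value. They report only what shows in the picture. A call takes as long as a camera call.
- ctrl.recognise(camera, target): "point" ([x, y, z] in m, in the coordinates of the camera as it stood for that picture, good to about 4 mm: the middle of the surface that is visible of it).
- ctrl.outline_of(camera, target): "pixels" (420x560 bool, what is visible of it).
- ctrl.tip_of(camera, target): "point" ([x, y, z] in m, in the coordinates of the camera as it stood for that picture, good to about 4 mm: a listed point, or the origin of a listed thing).
The state is a dict: "clock": time; "joint_positions": joint angles; "qvel": joint speeds; "tau": joint torques, N m; "tool_pos": TCP position; "tcp_rot": TCP orientation; "force": force on the tool from outside, world axes, zero at the start; "torque": the same for the moment, N m; "finger_gap": finger opening in m.
Only numpy, scipy, OpenCV 4.12 (cv2) and the standard library are available. Lean on these libraries where they do the work, as an engineer would, in place of code of your own. Each camera call takes 0.05 s, during which the arm holds its last target.

### The job

Get the castors on the orange stand ready for their axle bolts: clear the vacuum brush heads lying in front of the forks into the red bin, and take each wheel out of the blue box, stand it on its tread on the bench in front of an empty fork and roll it (do not drag it) in under the tube until its hub bore lines up with the fork's axle holes, one wheel to a fork, any forks you like. Never let a wheel fall over onto its side, and leave the other things on the bench alone.

Things in the scene. Friction and masses are not known exactly. Their poses are not given: they have to be found in the camera images.
- wheel1_hub (a point): Castor wheel (two or three present, all alike): dark rubber tread 80 mm in diameter, 30 mm wide; hub boss 22 mm in diameter, 40 mm long over its ends; 0.18 to 0.31 kg. Point: hub centre, 40 mm above what it stands on. y axis: along the axle. z axis: up at the start, turns as it rolls. Pushed slowly from behind at or just below hub height it rolls straight and stops with the push.
- wheel2_hub (a point): Castor wheel (two or three present, all alike): dark rubber tread 80 mm in diameter, 30 mm wide; hub boss 22 mm in diameter, 40 mm long over its ends; 0.18 to 0.31 kg. Point: hub centre, 40 mm above what it stands on. y axis: along the axle. z axis: up at the start, turns as it rolls. Pushed slowly from behind at or just below hub height it rolls straight and stops with the push.
- wheel3_hub (a point): Castor wheel (two or three present, all alike): dark rubber tread 80 mm in diameter, 30 mm wide; hub boss 22 mm in diameter, 40 mm long over its ends; 0.18 to 0.31 kg. Point: hub centre, 40 mm above what it stands on. y axis: along the axle. z axis: up at the start, turns as it rolls. Pushed slowly from behind at or just below hub height it rolls straight and stops with the push.
- wheel_box: Low blue stacking box, fixed, 200 mm (x) by 300 mm (y), walls 75 mm high, 4 mm thick; origin under its centre, on the bench. Floor top 4 mm above the bench. Three slots 50 mm wide along its x axis, at y = +90, 0, -90 mm, between wooden spacers 31 mm high; each wheel stands on its tread in a slot, within 45 mm of its middle, axle along the box's y axis, wheel top 84 mm above the bench.
- fork1_axle (a point): Castor fork 1 (+y end; forks 120 mm apart) under the stand's orange tube, fixed. Point: on the line of the axle holes (its y axis), midway between the legs, 40 mm above the bench. Open towards -x (the robot) and +x. Legs 3 mm steel, 56 mm apart inside, reaching 18 mm either way in x, down to 22 mm above the bench; top plate 56 mm (x) by 86 mm (y), its underside 101 mm above the bench.
- fork2_axle (a point): Castor fork 2 (middle; forks 120 mm apart) under the stand's orange tube, fixed. Point: on the line of the axle holes (its y axis), midway between the legs, 40 mm above the bench. Open towards -x (the robot) and +x. Legs 3 mm steel, 56 mm apart inside, reaching 18 mm either way in x, down to 22 mm above the bench; top plate 56 mm (x) by 86 mm (y), its underside 101 mm above the bench.
- fork3_axle (a point): Castor fork 3 (-y end; forks 120 mm apart) under the stand's orange tube, fixed. Point: on the line of the axle holes (its y axis), midway between the legs, 40 mm above the bench. Open towards -x (the robot) and +x. Legs 3 mm steel, 56 mm apart inside, reaching 18 mm either way in x, down to 22 mm above the bench; top plate 56 mm (x) by 86 mm (y), its underside 101 mm above the bench.
- stand: Castor assembly stand, fixed: orange steel tube 30 mm square, 380 mm long along y, 105 to 135 mm above the bench, the three forks bolted beneath it at y = +120, 0, -120 mm; posts 30 mm square at y = +175 and -175 mm on feet 90 mm (x) by 36 mm (y), 6 mm thick. Origin on the bench below the middle fork. Wheels stand on the bare bench.
- brush1_head (a point): Vacuum-cleaner dusting-brush head lying bristles down: black body 78 mm (x) by 42 mm (y), 36 mm high with its pale bristles, and a black round stub 33 mm in diameter that reaches 88 mm from this point towards -x; 90 g. This point is the centre of the brush body, 18 mm above what it lies on. One or two are present, in front of the forks.
- brush2_head (a point): Vacuum-cleaner dusting-brush head lying bristles down: black body 78 mm (x) by 42 mm (y), 36 mm high with its pale bristles, and a black round stub 33 mm in diameter that reaches 88 mm from this point towards -x; 90 g. This point is the centre of the brush body, 18 mm above what it lies on. One or two are present, in front of the forks.
- red_bin_floor (a point): Small red open parts bin, fixed, 190 mm (x) by 150 mm (y) outside, walls 50 mm high and 4 mm thick. This point is the centre of its inner floor, about 4 mm above the bench.
- ingot1: Lead ingot 115 x 60 x 35 mm, behind the stand; origin under its middle; to be left alone.
- ingot2: Lead ingot 95 x 58 x 35 mm, near the robot; origin under its middle; to be left alone.
- ratchet: Steel strap ratchet 125 x 50 x 38 mm, behind the stand; origin under its middle; to be left alone.
- cuff: Black hose cuff, a ring 52 mm in diameter and 60 mm high standing behind the stand; origin under its middle; to be left alone.
- mallet: Mallet 220 mm long lying at the right; origin under its middle; to be left alone.
- grease_tin: Grease tin 60 mm in diameter, 75 mm high, near the robot; origin under its middle; to be left alone.

How it is judged:
At the end, for the whole second after the job is handed in: Every wheel present stands on the bench in a fork, axle within 10 degrees of level, hub within 8 mm (from above) of the axle point, turned by rolling (its z axis at least 20 degrees from straight up, as after a roll of 15 to 235 mm); every brush head present lies in the red bin ((horizontal distance between wheel1_hub and fork1_axle below 0.008 m or horizontal distance between wheel1_hub and fork2_axle below 0.008 m or horizontal distance between wheel1_hub and fork3_axle below 0.008 m) and height (world z) of each of wheel1_hub, wheel2_hub, wheel3_hub below 0.046 m and angle between wheel1_hub's own y axis and vertical between 1.4 and 1.74 rad and angle between each of wheel1_hub, wheel2_hub, wheel3_hub's own z axis and vertical above 0.35 rad and (horizontal distance between wheel2_hub and fork1_axle below 0.008 m or horizontal distance between wheel2_hub and fork2_axle below 0.008 m or horizontal distance between wheel2_hub and fork3_axle below 0.008 m) and angle between wheel2_hub's own y axis and vertical between 1.4 and 1.74 rad and (horizontal distance between wheel3_hub and fork1_axle below 0.008 m or horizontal distance between wheel3_hub and fork2_axle below 0.008 m or horizontal distance between wheel3_hub and fork3_axle below 0.008 m) and angle between wheel3_hub's own y axis and vertical between 1.4 and 1.74 rad and x of brush1_head in the frame of red_bin_floor between -0.09 and 0.09 m and y of brush1_head in the frame of red_bin_floor between -0.07 and 0.07 m and z of each of brush1_head, brush2_head in the frame of red_bin_floor below 0.075 m and x of brush2_head in the frame of red_bin_floor between -0.09 and 0.09 m and y of brush2_head in the frame of red_bin_floor between -0.07 and 0.07 m); the robot touches nothing.
It fails at once if a wheel falls over onto its side ((angle between wheel1_hub's own y axis and vertical below 0.6 rad or angle between wheel1_hub's own y axis and vertical above 2.54 rad) or (angle between wheel2_hub's own y axis and vertical below 0.6 rad or angle between wheel2_hub's own y axis and vertical above 2.54 rad) or (angle between wheel3_hub's own y axis and vertical below 0.6 rad or angle between wheel3_hub's own y axis and vertical above 2.54 rad)).
It fails at once if a bystander (ingot, ratchet, cuff, mallet or tin) is moved by more than 30 mm (distance of any of ingot1, ingot2, ratchet, cuff, mallet, grease_tin from where it was at the start of the episode above 0.03 m).
Of wheel1, wheel2, wheel3 only 2 to 3 are there at a start; the rules pass over those that are not, and their reading is None.
Of brush1, brush2 only 1 to 2 are there at a start; the rules pass over those that are not, and their reading is None.
At some moment in a run one of brush1, brush2 may be knocked a few centimetres aside while the robot is not near it.
It also fails if it takes over 210 s, if anything falls off the work surface, if the arm or the gripper's body presses on something with over 40 N, if the wrist force passes 120 N, or if a joint passes its speed limit or range.

## Working session

There is one attempt and no reset: what is moved stays moved. The work goes in short steps, Python scripts to look and compute and a tool call to move; the robot and the scene stay as the last step left them, time stands still between calls to the robot, and variables do not carry over. Pictures are saved under pics/ and viewed, and the job is handed in when it is done.

Besides the shell and the picture viewer there is one more tool, called by a JSON object that holds its "api" and its "payload". step_arm: Moves the arm, as the interface text tells. Its arguments: {"type":"object","properties":{"translation":{"type":"array"},"twist":{"type":"array"},"grip":{"type":"number"},"force":{"type":"number"}},"required":["translation","twist"]}

```bash
mkdir -p pics; ls
cat > h.py <<'E'
import numpy as np, cv2
from rig import ctrl
from scipy.spatial.transform import Rotation as Ro
def pose():
    o=ctrl.get_obs(); q=o['tcp_rot']; return o,np.array(o['tool_pos']),Ro.from_quat([q[1],q[2],q[3],q[0]]).as_matrix()
def snap(cam,name=None):
    o,p,R=pose(); s=ctrl.snapshot(cam); s['p']=p; s['Rt']=R
    if name: cv2.imwrite('pics/'+name+'.png',s['image'][:,:,::-1])
    return s
def toworld(s,P):
    P=np.array(P)
    if 'tool_from_camera' in s:
        T=np.array(s['tool_from_camera']); return s['Rt']@(T[:3,:3]@P+T[:3,3])+s['p']
    return np.array(s['R']).T@(P-np.array(s['t']))
def pix2plane(s,uv,z):
    K=np.array(s['camera_matrix']);d=np.array(s['distortion'])
    n=cv2.undistortPoints(np.array(uv,float).reshape(-1,1,2),K,d).reshape(-1,2)
    out=[]
    for a in n:
        c=toworld(s,[0,0,0]); r=toworld(s,[a[0],a[1],1])-c
        out.append(c+r*(z-c[2])/r[2])
    return np.array(out)
def project(s,X):
    K=np.array(s['camera_matrix']);d=np.array(s['distortion'])
    X=np.atleast_2d(X)
    if 'tool_from_camera' in s:
        T=np.linalg.inv(np.array(s['tool_from_camera'])); Y=((X-s['p'])@s['Rt'])@T[:3,:3].T+T[:3,3]
    else: Y=X@np.array(s['R']).T+np.array(s['t'])
    return cv2.projectPoints(Y.reshape(-1,1,3),np.zeros(3),np.zeros(3),K,d)[0].reshape(-1,2)
E
python3 - <<'E'
from h import *
o,p,R=pose(); print({k:np.round(v,3) for k,v in o.items()}); print(R.round(3), ctrl.tcp_to_grasp)
st=snap('top','top0'); 
names="wheel1_hub wheel_box fork1_axle fork2_axle fork3_axle stand brush1_head red_bin_floor ingot1 ingot2 ratchet cuff mallet grease_tin".split()
ss=snap('side','side0')
for c,s in(('top',st),('side',ss)):
  for n in names:
    for r in ctrl.tip_of(c,n)[:4]: print(c,n,round(r['conf'],2),toworld(s,r['point']).round(3))
E
```

```text
pics
{'clock': np.float64(0.0), 'joint_positions': array([ 1.058,  0.577,  0.025,  1.438, -0.015,  1.129, -0.056]), 'qvel': array([-0.002,  0.001,  0.001, -0.002, -0.   ,  0.001, -0.001]), 'tau': array([ 1.0000e-03, -7.6576e+01,  2.2500e+00, -2.8597e+01,  1.5000e-02,
        1.3000e-02,  0.0000e+00]), 'tool_pos': array([ 0.28 , -0.613,  0.23 ]), 'tcp_rot': array([-0.15 , -0.691, -0.151,  0.691]), 'force': array([ 0.234,  0.077, -0.15 ]), 'torque': array([ 0.015, -0.   ,  0.008]), 'finger_gap': np.float64(0.086)}
[[-0.001  0.416 -0.909]
 [ 0.001 -0.909 -0.416]
 [-1.    -0.002  0.   ]] -0.0187
top wheel1_hub 0.6 [0.506 0.443 0.044]
top wheel_box 0.85 [ 0.487  0.349 -0.   ]
top fork1_axle 0.68 [0.613 0.018 0.036]
top fork2_axle 0.27 [ 0.661 -0.379  0.001]
top stand 0.67 [ 0.633 -0.104  0.002]
top brush1_head 0.82 [ 0.479 -0.164  0.018]
top red_bin_floor 0.88 [ 0.418 -0.414  0.003]
top ingot1 0.91 [ 0.775  0.13  -0.001]
top ingot1 0.71 [0.503 0.441 0.042]
top ingot1 0.64 [ 0.338  0.179 -0.001]
top ingot1 0.57 [ 0.631 -0.105  0.   ]
top ingot2 0.91 [ 0.775  0.13  -0.001]
top ingot2 0.71 [
[... 518 characters left out ...]
.039]
side fork2_axle 0.66 [ 0.632 -0.105  0.046]
side fork3_axle 0.81 [ 0.65  -0.217  0.041]
side stand 0.97 [ 0.632 -0.099  0.   ]
side brush1_head 0.57 [ 0.48  -0.156  0.017]
side red_bin_floor 0.84 [ 0.421 -0.412  0.003]
side red_bin_floor 0.42 [0.501 0.443 0.046]
side ingot1 0.89 [ 0.34   0.183 -0.001]
side ingot1 0.71 [0.778 0.13  0.001]
side ingot2 0.89 [ 0.34   0.183 -0.001]
side ingot2 0.71 [0.778 0.13  0.001]
side ratchet 0.92 [ 0.78  -0.063 -0.001]
side ratchet 0.52 [ 0.751 -0.212  0.004]
side cuff 0.6 [ 0.752 -0.209  0.006]
side cuff 0.19 [0.613 0.017 0.039]
side mallet 0.54 [ 0.664 -0.375  0.001]
side grease_tin 0.9 [ 0.327 -0.217  0.003]
side grease_tin 0.75 [0.487 0.352 0.042]
```

View pics/top0.png

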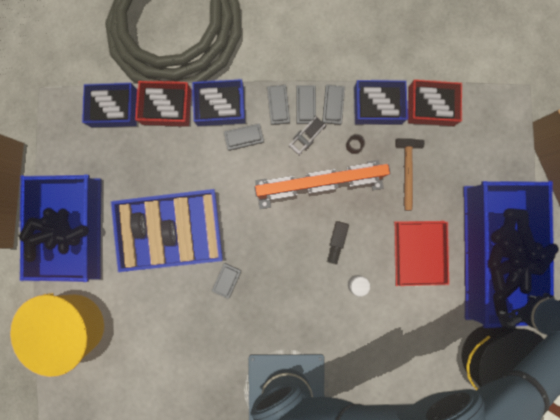

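View pics/side0.png

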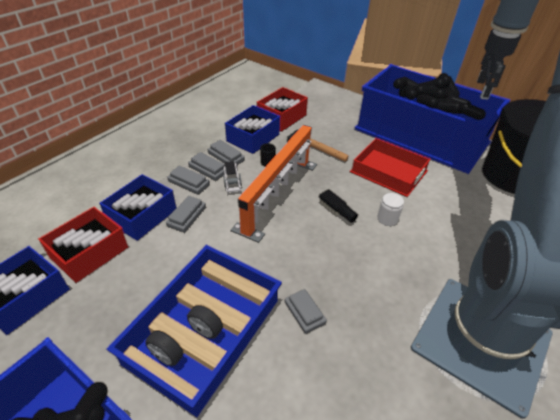

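```bash
cat >> h.py <<'E'
def Rtool(yaw,tilt=0):
    # tool x down, tool z = -(cos yaw, sin yaw); tilt>0 leans fingers forward (tips ahead, +fwd)
    f=np.array([np.cos(yaw),np.sin(yaw),0]); u=np.array([0,0,1.])
    x=-u*np.cos(tilt)+f*np.sin(tilt); z=-(f*np.cos(tilt)+u*np.sin(tilt)); y=np.cross(z,x)
    return np.c_[x,y,z]
def plan(target,yaw,tilt=0,step=0.4,rstep=1.0):
    o,p,R=pose(); Rg=Rtool(yaw,tilt)
    rv=Ro.from_matrix(R.T@Rg).as_rotvec(); d=R.T@(np.array(target)-p)
    n=int(np.ceil(max(np.abs(rv).max()*10/rstep, np.linalg.norm(d)*10/step))) or 1
    print('pos',p.round(4),'d(tool,100mm)',(d*10).round(3),'rv(0.1)',(rv*10).round(3),'n',n)
    # straight line path with constant rotation increments
    dr=rv/n; Rk=R.copy(); T=[]
    for k in range(n):
        T.append((Rk.T@((np.array(target)-p)/n)*10).round(3).tolist()); Rk=Rk@Ro.from_rotvec(dr).as_matrix()
    print('twist each',(dr*10).round(3).tolist()); print('trans',T)
E
python3 - <<'E'
from h import *
s=snap('wrist','w0'); print(np.array(s['tool_from_camera']).round(4)); print(np.array(s['camera_matrix']).round(1))
s=snap('top'); m=ctrl.outline_of('top','brush1_head')
for r in m: 
    ys,xs=np.nonzero(r['pixels']); P=pix2plane(s,np.c_[xs,ys],0.02)[:,:2]; c=P.mean(0); w,v=np.linalg.eigh(np.cov((P-c).T)); print(r['conf'],len(P),c.round(3),v[:,1].round(3),np.sqrt(w))
plan([0.45,-0.17,0.26],0.1)
E
```

```text
[[-0.000e+00 -2.603e-01  9.655e-01 -1.425e-01]
 [ 1.000e+00 -0.000e+00  0.000e+00 -3.000e-04]
 [ 0.000e+00  9.655e-01  2.603e-01 -6.600e-02]
 [ 0.000e+00  0.000e+00  0.000e+00  1.000e+00]]
[[308.8   0.  279.4]
 [  0.  308.8 207.1]
 [  0.    0.    1. ]]
0.83 521 [ 0.456 -0.156] [-0.966  0.259] [0.01109647 0.03540145]
pos [ 0.2806 -0.6139  0.2313] d(tool,100mm) [-0.287 -3.333 -3.386] rv(0.1) [3.288 0.    0.   ] n 12
twist each [0.274, 0.0, 0.0]
trans [[-0.024, -0.278, -0.282], [-0.024, -0.285, -0.274], [-0.024, -0.293, -0.267], [-0.024, -0.3, -0.258], [-0.024, -0.307, -0.25], [-0.024, -0.314, -0.242], [-0.024, -0.32, -0.233], [-0.024, -0.326, -0.224], [-0.024, -0.332, -0.215], [-0.024, -0.338, -0.206], [-0.024, -0.344, -0.196], [-0.024, -0.349, -0.187]]
```

View pics/w0.png

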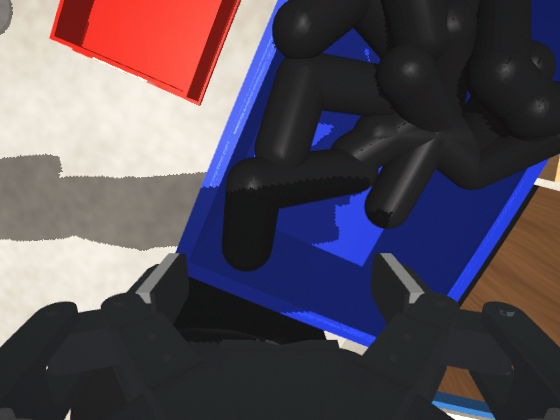

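Run:
```python
from h import *
plan([0.44,-0.15,0.26],-0.25)
```

```text
pos [ 0.2806 -0.6139  0.2313] d(tool,100mm) [-0.287 -3.556 -3.378] rv(0.1) [6.788 0.    0.   ] n 13
twist each [0.522, 0.0, 0.0]
trans [[-0.022, -0.274, -0.26], [-0.022, -0.287, -0.245], [-0.022, -0.299, -0.23], [-0.022, -0.311, -0.214], [-0.022, -0.322, -0.197], [-0.022, -0.331, -0.18], [-0.022, -0.34, -0.163], [-0.022, -0.348, -0.145], [-0.022, -0.355, -0.127], [-0.022, -0.362, -0.108], [-0.022, -0.367, -0.089], [-0.022, -0.371, -0.07], [-0.022, -0.374, -0.05]]
```

{"api": "step_arm", "payload": {"translation": [[-0.02, -0.27, -0.26], [-0.02, -0.29, -0.245], [-0.02, -0.3, -0.23], [-0.02, -0.31, -0.21], [-0.02, -0.32, -0.2], [-0.02, -0.33, -0.18], [-0.02, -0.34, -0.16], [-0.02, -0.35, -0.145]], "twist": [[0.52, 0, 0], [0.52, 0, 0], [0.52, 0, 0], [0.52, 0, 0], [0.52, 0, 0], [0.52, 0, 0], [0.52, 0, 0], [0.52, 0, 0]], "grip": 1, "force": 40}}

```text
clock: 2.32
tool_pos: [0.3779, -0.327, 0.2449]
tcp_rot: [0.006, -0.706, 0.008, 0.708]
force: [2.4, 0.1, -0.5]
finger_gap: 0.0855
```

{"api": "step_arm", "payload": {"translation": [[-0.02, -0.36, -0.13], [-0.02, -0.36, -0.11], [-0.02, -0.37, -0.09], [-0.02, -0.37, -0.07], [-0.02, -0.37, -0.05], [0, 0, 0]], "twist": [[0.52, 0, 0], [0.52, 0, 0], [0.52, 0, 0], [0.52, 0, 0], [0.52, 0, 0], [0, 0, 0]]}}

```text
clock: 2.82
tool_pos: [0.451, -0.1339, 0.2566]
tcp_rot: [-0.101, 0.701, -0.102, -0.698]
force: [0.9, 0.5, 1.2]
finger_gap: 0.0855
```

```bash
cat > look.py <<'E'
from h import *
import sys
def brush(cam,name):
    s=snap(cam,name)
    for r in ctrl.tip_of(cam,'brush1_head'): print(r['conf'],toworld(s,r['point']).round(4))
    for r in ctrl.outline_of(cam,'brush1_head'):
        ys,xs=np.nonzero(r['pixels']); P=pix2plane(s,np.c_[xs,ys],0.025)[:,:2]; c=P.mean(0); w,v=np.linalg.eigh(np.cov((P-c).T)); print('out',r['conf'],len(P),c.round(3),v[:,1].round(3),np.sqrt(w).round(4))
    return s
E
python3 - <<'E'
from look import *
s=brush('wrist','w1')
print(pose()[1])
E
```

```text
0.97 [ 0.4834 -0.1624  0.015 ]
out 0.74 3404 [ 0.459 -0.156] [-0.964  0.264] [0.0115 0.0368]
[ 0.44800547 -0.14157854  0.25621119]
```

View pics/w1.png

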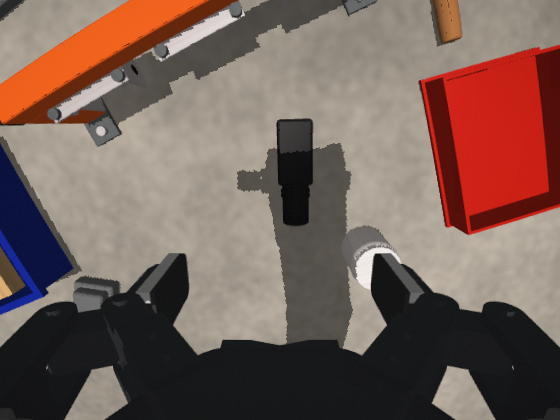

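Run:
```python
from h import *
plan([0.478,-0.161,0.012],-0.267)
```

```text
pos [ 0.448  -0.1416  0.2562] d(tool,100mm) [ 2.444  0.088 -0.335] rv(0.1) [-0.251 -0.033 -0.05 ] n 7
twist each [-0.036, -0.005, -0.007]
trans [[0.349, 0.013, -0.048], [0.349, 0.013, -0.048], [0.349, 0.013, -0.048], [0.349, 0.014, -0.048], [0.349, 0.014, -0.048], [0.349, 0.015, -0.048], [0.349, 0.015, -0.049]]
```

{"api": "step_arm", "payload": {"translation": [[0.3, 0.03, -0.11], [0.3, 0.03, -0.11], [0.3, 0.03, -0.11], [0.3, 0, 0], [0.3, 0, 0], [0.3, 0, 0], [0.3, 0, 0], [0, 0, 0]], "twist": [[-0.1, -0.01, -0.02], [-0.1, -0.02, -0.03], [-0.05, 0, 0], [0, 0, 0], [0, 0, 0], [0, 0, 0], [0, 0, 0], [0, 0, 0]]}}

```text
clock: 3.63
tool_pos: [0.4777, -0.1786, 0.0413]
tcp_rot: [-0.097, 0.704, -0.102, -0.696]
force: [-0.5, 0.5, -0.2]
finger_gap: 0.0855
```

Run:
```python
from look import *
s=brush('wrist','w2')
plan([0.478,-0.161,0.008],-0.267)
```

```text
0.84 [ 0.4826 -0.1609  0.0172]
out 0.64 11977 [ 0.475 -0.159] [-0.969  0.247] [0.0124 0.0272]
pos [ 0.4808 -0.1788  0.0466] d(tool,100mm) [ 0.383 -0.165  0.083] rv(0.1) [-0.147 -0.189 -0.057] n 2
twist each [-0.074, -0.094, -0.028]
trans [[0.192, -0.083, 0.042], [0.192, -0.082, 0.039]]
```

View pics/w2.png

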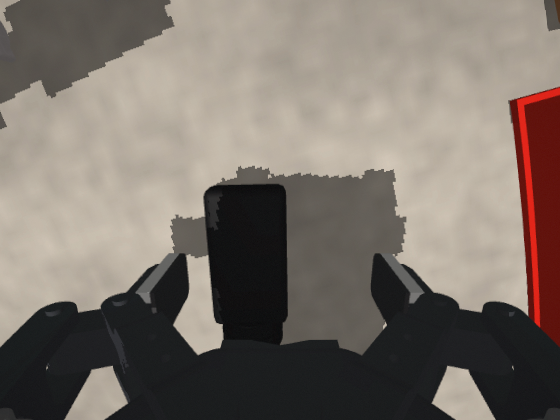

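{"api": "step_arm", "payload": {"translation": [[0.1, -0.08, 0.04], [0.1, -0.08, 0.04], [0.1, 0, 0], [0.08, 0, 0], [0, 0, 0], [0, 0, 0]], "twist": [[-0.07, -0.09, -0.03], [-0.07, -0.09, -0.03], [0, 0, 0], [0, 0, 0], [0, 0, 0], [0, 0, 0]]}}

```text
clock: 4.28
tool_pos: [0.4817, -0.1606, 0.0112]
tcp_rot: [-0.094, 0.705, -0.094, -0.697]
force: [-1.3, 0.3, 0.3]
finger_gap: 0.0855
```

Run:
```python
from look import *
plan([0.478,-0.161,0.008],-0.267)
```

```text
pos [ 0.4817 -0.1606  0.0112] d(tool,100mm) [0.032 0.014 0.035] rv(0.1) [ 0.016 -0.105  0.015] n 1
twist each [0.016, -0.105, 0.015]
trans [[0.032, 0.014, 0.035]]
```

Good; close.

{"api": "step_arm", "payload": {"translation": [[0.03, 0, 0.03], [0, 0, 0], [0, 0, 0], [0, 0, 0], [0, 0, 0], [0, 0, 0], [0, 0, 0], [0, 0, 0]], "twist": [[0, -0.1, 0], [0, 0, 0], [0, 0, 0], [0, 0, 0], [0, 0, 0], [0, 0, 0], [0, 0, 0], [0, 0, 0]], "grip": -1, "force": 30}}

```text
clock: 4.95
tool_pos: [0.4789, -0.1604, 0.0088]
tcp_rot: [-0.094, 0.701, -0.093, -0.701]
force: [0.6, 0.2, -0.8]
finger_gap: 0.0416
```

{"api": "step_arm", "payload": {"translation": [[0, 0, 0], [-0.2, 0, 0], [-0.3, 0, 0], [-0.3, 0, 0], [-0.3, 0, 0], [0, 0, 0], [0, 0, 0]], "twist": [[0, 0, 0], [0, 0, 0], [0, 0, 0], [0, 0, 0], [0, 0, 0], [0, 0, 0], [0, 0, 0]]}}

```text
clock: 5.53
tool_pos: [0.4776, -0.1602, 0.1222]
tcp_rot: [0.094, -0.7, 0.093, 0.702]
force: [-0.4, 0.5, -1.8]
finger_gap: 0.0413
```

Run:
```python
from look import *
s=snap('wrist','w3')
print(pose()[0]['finger_gap'])
plan([0.43,-0.413,0.14],-0.17)
```

```text
0.04134748203096229
pos [ 0.4779 -0.1603  0.1222] d(tool,100mm) [-0.181  2.564 -0.203] rv(0.1) [-0.962  0.028  0.012] n 7
twist each [-0.137, 0.004, 0.002]
trans [[-0.026, 0.366, -0.029], [-0.026, 0.367, -0.024], [-0.026, 0.367, -0.019], [-0.026, 0.367, -0.014], [-0.026, 0.367, -0.009], [-0.026, 0.367, -0.004], [-0.025, 0.367, 0.001]]
```

View pics/w3.png

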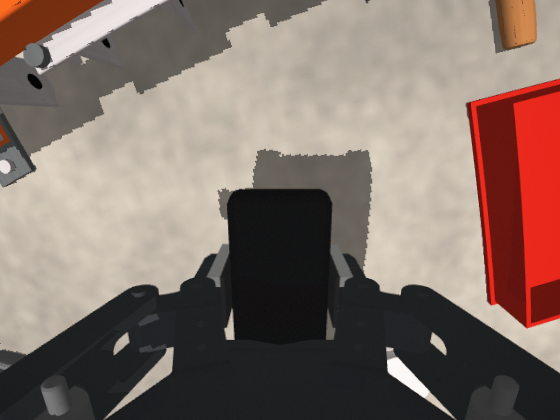

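{"api": "step_arm", "payload": {"translation": [[-0.02, 0.36, -0.04], [-0.02, 0.36, -0.04], [-0.02, 0.36, -0.03], [-0.02, 0.36, -0.03], [-0.02, 0.36, -0.02], [0, 0.36, -0.01], [0, 0.36, -0.01], [0, 0, 0]], "twist": [[-0.2, 0, 0], [-0.2, 0, 0], [-0.2, 0, 0], [-0.2, 0, 0], [-0.2, 0, 0], [-0.2, 0, 0], [-0.2, 0, 0], [0, 0, 0]]}}

```text
clock: 6.25
tool_pos: [0.4426, -0.416, 0.1213]
tcp_rot: [0.041, -0.702, 0.035, 0.71]
force: [-0.7, -0.7, -0.3]
finger_gap: 0.0417
```

{"api": "step_arm", "payload": {"translation": [[0, 0, 0], [0, 0, 0]], "twist": [[0, 0, 0], [0, 0, 0]]}}

```text
clock: 6.42
tool_pos: [0.4402, -0.4176, 0.1179]
tcp_rot: [0.043, -0.7, 0.036, 0.712]
force: [-0.4, 0.8, -0.8]
finger_gap: 0.0414
```

Run:
```python
from look import *
s=snap('wrist','w4')
for r in ctrl.tip_of('wrist','red_bin_floor'): print(r['conf'],toworld(s,r['point']).round(4))
plan([0.443,-0.413,0.045],-0.13)
```

```text
pos [ 0.4411 -0.4158  0.1183] d(tool,100mm) [ 0.733 -0.022 -0.028] rv(0.1) [0.206 0.166 0.106] n 2
twist each [0.103, 0.083, 0.053]
trans [[0.366, -0.011, -0.014], [0.366, -0.013, -0.011]]
```

View pics/w4.png

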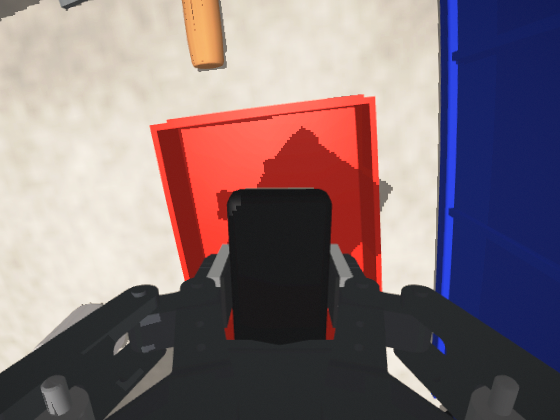

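Run:
```python
from look import *
s=snap('wrist'); P=pix2plane(s,[[153,126],[373,97]],0.05); print(P.round(3)); d=P[0]-P[1]; print(np.linalg.norm(d), np.arctan2(-d[0],d[1])); y=d/np.linalg.norm(d); x=np.array([y[1],-y[0],0]); print((P.mean(0)-0.095*x).round(3))
```

```text
[[ 0.514 -0.338  0.05 ]
 [ 0.516 -0.484  0.05 ]]
0.14640190498672845 0.014471596600658658
[ 0.42  -0.412  0.05 ]
```

{"api": "step_arm", "payload": {"translation": [[0.05, -0.03, -0.02], [0.3, 0, 0], [0.3, 0, 0], [0.05, 0, 0], [0, 0, 0]], "twist": [[-0.8, 0.1, 0.1], [0, 0, 0], [0, 0, 0], [0, 0, 0], [0, 0, 0]]}}

```text
clock: 6.98
tool_pos: [0.4489, -0.4066, 0.0493]
tcp_rot: [-0.005, 0.707, -0.005, -0.707]
force: [-0.8, -0.5, -0.1]
finger_gap: 0.0416
```

{"api": "step_arm", "payload": {"translation": [[0, 0, 0], [0, 0, 0], [0, 0, 0], [0, 0, 0], [0, 0, 0]], "twist": [[0, 0, 0], [0, 0, 0], [0, 0, 0], [0, 0, 0], [0, 0, 0]], "grip": 0.4}}

```text
clock: 7.4
tool_pos: [0.452, -0.4063, 0.0546]
tcp_rot: [-0.004, 0.709, -0.005, -0.705]
force: [-0.5, -0.5, -0.3]
finger_gap: 0.0598
```

{"api": "step_arm", "payload": {"translation": [[-0.2, 0, 0], [-0.3, 0, 0], [-0.35, 0, 0], [-0.35, 0, 0], [-0.35, 0, 0], [0, 0, 0], [0, 0, 0]], "twist": [[0, 0, 0], [0, 0, 0], [0, 0, 0], [0, 0, 0], [0, 0, 0], [0, 0, 0], [0, 0, 0]]}}

```text
clock: 7.98
tool_pos: [0.4507, -0.4068, 0.2204]
tcp_rot: [-0.003, 0.71, -0.007, -0.704]
force: [-0.6, 0.1, -0.6]
finger_gap: 0.0599
```

Run:
```python
from look import *
s=brush('top','t5')
s=snap('wrist','w5')
plan([0.46,0.35,0.28],0.1)
```

```text
0.76 [ 0.4477 -0.4073  0.0236]
out 0.87 494 [ 0.425 -0.403] [-1.    -0.031] [0.0111 0.0364]
pos [ 0.4499 -0.4061  0.2174] d(tool,100mm) [-6.41e-01 -7.56e+00  6.00e-03] rv(0.1) [-1.144 -0.04  -0.023] n 19
twist each [-0.06, -0.002, -0.001]
trans [[-0.034, -0.398, 0.0], [-0.034, -0.398, -0.002], [-0.034, -0.398, -0.004], [-0.034, -0.398, -0.007], [-0.034, -0.398, -0.009], [-0.034, -0.398, -0.012], [-0.033, -0.398, -0.014], [-0.033, -0.398, -0.016], [-0.033, -0.397, -0.019], [-0.033, -0.397, -0.021], [-0.033, -0.397, -0.024], [-0.033, -0.397, -0.026], [-0.033, -0.397, -0.028], [-0.033, -0.397, -0.031], [-0.033, -0.397, -0.033], [-0.033, -0.396, -0.035], [-0.033, -0.396, -0.038], [-0.033, -0.396, -0.04], [-0.033, -0.396, -0.043]]
```

View pics/w5.png

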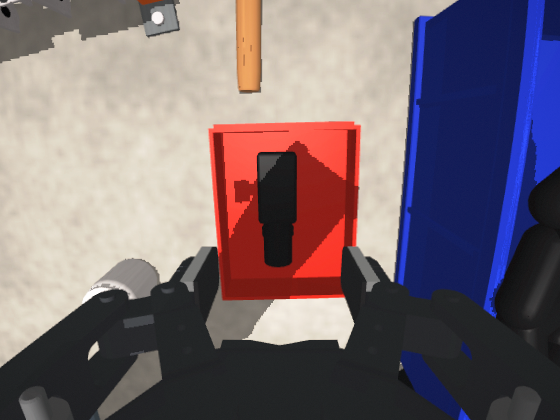

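View pics/t5.png

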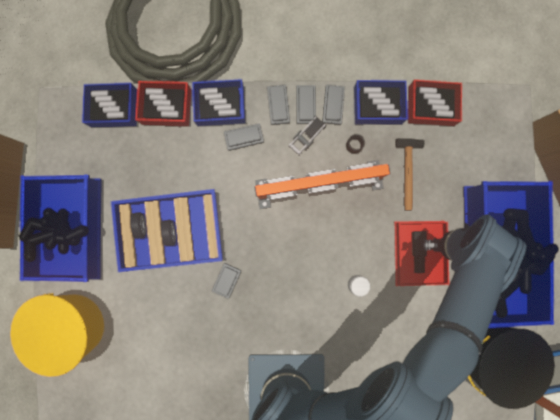

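{"api": "step_arm", "payload": {"translation": [[-0.1, -0.39, 0], [-0.1, -0.39, 0], [-0.1, -0.39, 0], [-0.1, -0.39, 0], [-0.1, -0.39, 0], [-0.1, -0.39, 0], [-0.05, -0.39, 0], [0, -0.3, 0]], "twist": [[-0.2, 0, 0], [-0.2, 0, 0], [-0.2, 0, 0], [-0.2, 0, 0], [-0.2, 0, 0], [-0.2, 0, 0], [-0.2, 0, 0], [-0.1, 0, 0]]}}

```text
clock: 8.85
tool_pos: [0.4278, -0.0979, 0.2727]
tcp_rot: [-0.045, -0.7, -0.047, 0.711]
force: [-0.1, 0.3, -0.4]
finger_gap: 0.0599
```

{"api": "step_arm", "payload": {"translation": [[0, 0, 0], [0, 0, 0]], "twist": [[0, 0, 0], [0, 0, 0]]}}

```text
clock: 9.02
tool_pos: [0.4263, -0.0907, 0.2715]
tcp_rot: [-0.048, -0.699, -0.052, 0.712]
force: [0.1, -1.0, -0.6]
finger_gap: 0.0595
```

Run:
```python
from look import *
s=snap('wrist','w6'); print(s['p'])
for n in ('fork1_axle','fork2_axle','fork3_axle','stand'):
  for r in ctrl.tip_of('wrist',n): print(n,r['conf'],toworld(s,r['point']).round(4))
```

```text
[ 0.42634152 -0.09070749  0.27153864]
```

View pics/w6.png

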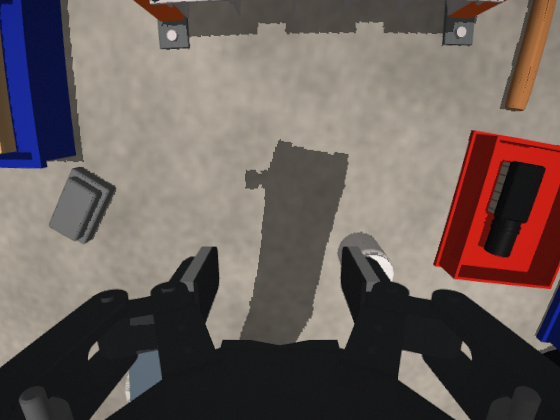

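{"api": "step_arm", "payload": {"translation": [[-0.15, 0, -0.3], [-0.15, 0, -0.3], [-0.15, 0, -0.3], [0, 0, -0.2], [0, 0, 0], [0, 0, 0], [0, 0, 0]], "twist": [[-0.05, 0, 0], [0, 0, 0], [0, 0, 0], [0, 0, 0], [0, 0, 0], [0, 0, 0], [0, 0, 0]]}}

```text
clock: 9.85
tool_pos: [0.5376, -0.0875, 0.3114]
tcp_rot: [-0.042, -0.696, -0.046, 0.715]
force: [-0.8, -0.3, -0.1]
finger_gap: 0.0601
```

Run:
```python
from look import *
s=snap('wrist','w7'); print(s['p'])
for n in ('fork1_axle','fork2_axle','fork3_axle','stand'):
  for r in ctrl.tip_of('wrist',n): print(n,r['conf'],toworld(s,r['point']).round(4))
```

```text
[ 0.53756199 -0.0875268   0.31143608]
stand 0.73 [ 0.6315 -0.1035 -0.0039]
stand 0.18 [ 6.625e-01 -3.781e-01 -5.000e-04]
```

View pics/w7.png

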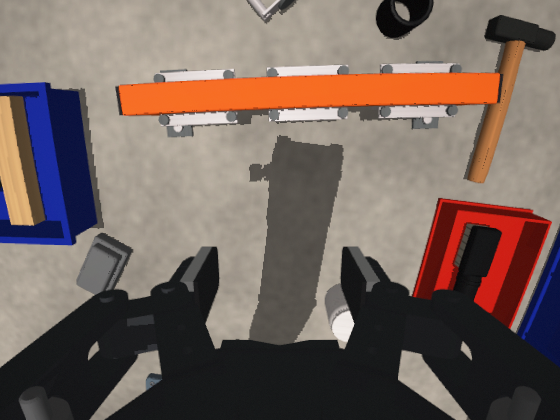

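```bash
cat > fit.py <<'E'
from h import *
from scipy.optimize import minimize
def boxpts(x,y,yaw,sx,sy,z0,z1):
    c,s_=np.cos(yaw),np.sin(yaw)
    return np.array([[x+c*a*sx/2-s_*b*sy/2,y+s_*a*sx/2+c*b*sy/2,z] for a in(-1,1) for b in(-1,1) for z in(z0,z1)])
def iou(s,mask,P):
    h=cv2.convexHull(project(s,P).astype(np.float32)).reshape(-1,2)
    m=np.zeros((420*4,560*4),np.uint8); cv2.fillConvexPoly(m,np.round((h+.5)*4*16).astype(np.int32),255,shift=4)
    m=cv2.resize(m,(560,420),interpolation=cv2.INTER_AREA)/255.
    return np.minimum(m,mask).sum()/np.maximum(m,mask).sum()
def fitbox(s,mask,p0,dims):
    f=lambda p:-iou(s,mask,boxpts(p[0]/100,p[1]/100,p[2]/10,*dims))
    r=minimize(f,[p0[0]*100,p0[1]*100,p0[2]*10],method='Nelder-Mead',options=dict(initial_simplex=[[p0[0]*100+a,p0[1]*100+b,p0[2]*10+c] for a,b,c in((0,0,0),(1,0,0),(0,1,0),(0,0,.5))],xatol=.01,fatol=1e-5))
    return r.x/[100,100,10],-r.fun
def orange(im):
    h=cv2.cvtColor(im,cv2.COLOR_RGB2HSV); return (((h[...,0]>4)&(h[...,0]<15)&(h[...,1]>180)&(h[...,2]>70))).astype(float)
E
python3 - <<'E'
from fit import *
for cam in('wrist','top','side'):
    s=snap(cam); m=orange(s['image']); 
    n,l,st,_=cv2.connectedComponentsWithStats(m.astype(np.uint8)); k=1+np.argmax(st[1:,4]); m=(l==k).astype(float); cv2.imwrite(f'pics/m_{cam}.png',m*255)
    print(cam,st[k],fitbox(s,m,(0.632,-0.105,0.15),(0.03,0.38,0.105,0.135)))
E
```

```text
wrist [  119    73   381    42 11850] (array([ 0.63536561, -0.10317631,  0.15999622]), np.float64(0.9455263969928187))[ WARN:0@1.472] global loadsave.cpp:1063 imwrite_ Unsupported depth image for selected encoder is fallbacked to CV_8U.
Traceback (most recent call last):
ValueError: attempt to get argmax of an empty sequence
```

Run:
```python
from fit import *
for cam,f in(('wrist','w7'),('top','top0'),('side','side0')):
    s=snap(cam); im=cv2.imread(f'pics/{f}.png')[:,:,::-1].copy(); h=cv2.cvtColor(im,cv2.COLOR_RGB2HSV)
    m=((h[...,0]>3)&(h[...,0]<15)&(h[...,1]>150)&(h[...,2]>60)).astype(np.uint8)
    m=cv2.morphologyEx(m,cv2.MORPH_CLOSE,np.ones((3,3)))
    n,l,st,_=cv2.connectedComponentsWithStats(m); k=1+np.argmax(st[1:,4]); m=(l==k).astype(float); cv2.imwrite(f'pics/m_{cam}.png',(m*255).astype(np.uint8))
    print(cam,st[k],fitbox(s,m,(0.632,-0.105,0.15),(0.03,0.38,0.105,0.135)))
```

```text
wrist [  118    40   408   143 14461] (array([ 0.6357284 , -0.10241721,  0.16175434]), np.float64(0.7963186257391567))
top [ 256  165  133   31 1296] (array([ 0.63197143, -0.10578325,  0.1594256 ]), np.float64(0.8202442023674962))
side [ 239  126   72  110 1661] (array([ 0.6338697 , -0.09810744,  0.17628028]), np.float64(0.6977686826905316))
```

Run:
```python
from look import *
plan([0.43,0.38,0.31],0.12)
```

```text
pos [ 0.5377 -0.0866  0.3124] d(tool,100mm) [ 0.071 -4.764  0.482] rv(0.1) [0.059 0.255 0.072] n 12
twist each [0.005, 0.021, 0.006]
trans [[0.006, -0.397, 0.04], [0.006, -0.397, 0.04], [0.005, -0.397, 0.041], [0.005, -0.397, 0.041], [0.005, -0.397, 0.041], [0.004, -0.397, 0.041], [0.004, -0.397, 0.041], [0.004, -0.397, 0.042], [0.003, -0.397, 0.042], [0.003, -0.397, 0.042], [0.003, -0.397, 0.042], [0.002, -0.397, 0.042]]
```

{"api": "step_arm", "payload": {"translation": [[0, -0.39, 0.04], [0, -0.39, 0.04], [0, -0.39, 0.04], [0, -0.39, 0.04], [0, -0.39, 0.04], [0, -0.39, 0.04], [0, -0.39, 0.04], [0, -0.39, 0.04]], "twist": [[0, 0.05, 0.02], [0, 0.05, 0.02], [0, 0.05, 0.02], [0, 0.05, 0.01], [0, 0.05, 0], [0, 0, 0], [0, 0, 0], [0, 0, 0]], "grip": 1}}

```text
clock: 11.02
tool_pos: [0.4678, 0.2201, 0.3126]
tcp_rot: [0.039, 0.708, 0.036, -0.705]
force: [0.6, -0.6, 0.8]
finger_gap: 0.0856
```

{"api": "step_arm", "payload": {"translation": [[0, -0.39, 0.04], [0, -0.39, 0.04], [0, -0.39, 0.04], [0, -0.35, 0.04], [0, 0, 0], [0, 0, 0], [0, 0, 0]], "twist": [[0, 0, 0], [0, 0, 0], [0, 0, 0], [0, 0, 0], [0, 0, 0], [0, 0, 0], [0, 0, 0]]}}

```text
clock: 11.6
tool_pos: [0.4265, 0.3876, 0.3122]
tcp_rot: [0.042, 0.707, 0.043, -0.705]
force: [0.3, 0.1, -0.2]
finger_gap: 0.0856
```

Run:
```python
from look import *
s=snap('wrist','w8'); print(s['p'], s['Rt'].round(3))
for n in ('wheel1_hub','wheel_box'):
  for r in ctrl.tip_of('wrist',n): print(n,r['conf'],toworld(s,r['point']).round(4))
```

```text
[0.42653328 0.3875796  0.31222262] [[ 0.003  0.12  -0.993]
 [ 0.001 -0.993 -0.12 ]
 [-1.    -0.001 -0.003]]
wheel1_hub 0.85 [0.5091 0.4422 0.044 ]
wheel_box 0.59 [0.4953 0.3523 0.0025]
```

View pics/w8.png

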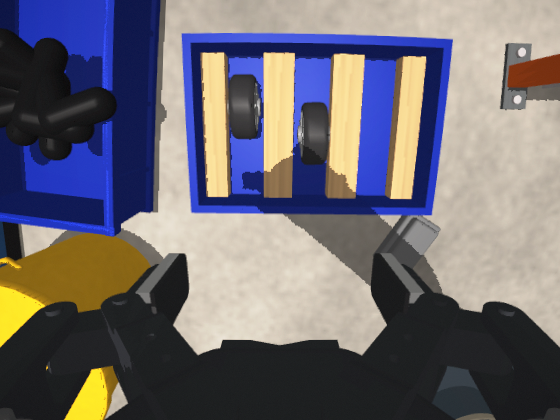

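```bash
cat >> fit.py <<'E'
def wheelpts(x,y,yaw,zc,r=0.04,w=0.03):
    a=np.linspace(0,2*np.pi,60); c,s_=np.cos(yaw),np.sin(yaw); out=[]
    for b in(-w/2,w/2):
        X=r*np.cos(a); out.append(np.c_[x+c*X-s_*b,y+s_*X+c*b,zc+r*np.sin(a)])
    return np.vstack(out)
def fitwheel(s,mask,p0,zc):
    f=lambda p:-iou(s,mask,wheelpts(p[0]/100,p[1]/100,p[2]/10,zc))
    best=None
    r=minimize(f,[0,0,0],method='Nelder-Mead',options=dict(initial_simplex=[[p0[0]*100+a,p0[1]*100+b,p0[2]*10+c] for a,b,c in((0,0,0),(1,0,0),(0,1,0),(0,0,1))],xatol=.01,fatol=1e-5))
    return r.x/[100,100,10],-r.fun
def darkmask(s,c,th=75,rad=60):
    im=s['image'].astype(int); u,v=project(s,c)[0]; g=im.max(2)
    m=(g<th).astype(np.uint8); yy,xx=np.mgrid[:420,:560]; m[(xx-u)**2+(yy-v)**2>rad**2]=0
    return m
E
python3 - <<'E'
from fit import *
s=snap('wrist')
C=pix2plane(s,[(183,34),(452,40),(437,215),(191,212)],0.075); print(C.round(3),C.mean(0).round(4))
d=[C[0]-C[1],C[3]-C[2]]; print([np.arctan2(-a[0],a[1]).round(3) for a in d],[np.linalg.norm(a).round(3) for a in d])
d=[C[0]-C[3],C[1]-C[2]]; print([np.arctan2(a[1],a[0]).round(3) for a in d],[np.linalg.norm(a).round(3) for a in d])
print(pix2plane(s,[(244,106),(314,133)],0.08))
for uv in((244,106),(240,78),(313,150),(313,115),(258,110)): print(uv,s['image'][uv[1],uv[0]])
cv2.imwrite('pics/w8z.png',cv2.resize(s['image'][30:220,180:460,::-1],None,fx=2.8,fy=2.8,interpolation=cv2.INTER_NEAREST))
E
```

```text
[[0.582 0.514 0.075]
 [0.615 0.207 0.075]
 [0.406 0.176 0.075]
 [0.373 0.494 0.075]] [0.4939 0.3478 0.075 ]
[np.float64(0.106), np.float64(0.104)] [np.float64(0.31), np.float64(0.32)]
[np.float64(0.098), np.float64(0.145)] [np.float64(0.21), np.float64(0.211)]
[[0.51008931 0.43715354 0.08      ]
 [0.48903082 0.35180432 0.08      ]]
(244, 106) [118 114 113]
(240, 78) [50 49 49]
(313, 150) [61 60 60]
(313, 115) [61 60 61]
(258, 110) [55 55 61]
```

View pics/w8z.png

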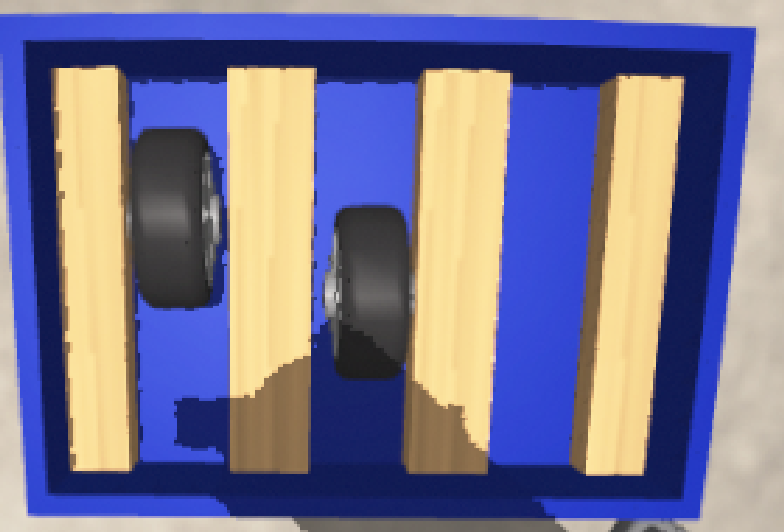

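```bash
cat >> fit.py <<'E'
def graymask(s,c,rad,th=150):
    im=s['image'].astype(int); u,v=project(s,c)[0]
    m=((im.max(2)<th)&(im.max(2)-im.min(2)<14)).astype(np.uint8); yy,xx=np.mgrid[:420,:560]; m[(xx-u)**2+(yy-v)**2>rad**2]=0
    m=cv2.morphologyEx(m,cv2.MORPH_OPEN,np.ones((3,3)))
    n,l,st,_=cv2.connectedComponentsWithStats(m); k=1+np.argmax(st[1:,4])
    return (l==k).astype(float)
E
python3 - <<'E'
from fit import *
s=snap('wrist')
for c in((0.51,0.437,0.044),(0.489,0.352,0.044)):
    m=graymask(s,c,45); cv2.imwrite('pics/mm.png',(m*255).astype(np.uint8)); print(m.sum())
    for y0 in (0,0.1): print(fitwheel(s,m,(c[0],c[1],y0),0.044))
E
```

```text
1710.0
(array([0.5075339 , 0.44272233, 0.14863046]), np.float64(0.8868332728407196))
(array([0.50760701, 0.44302439, 0.14591268]), np.float64(0.8875451399721462))
1585.0
(array([0.48550559, 0.35204495, 0.15975132]), np.float64(0.8910589290329136))
(array([0.4852544 , 0.35212167, 0.14100654]), np.float64(0.8906567567985065))
```

Run:
```python
from look import *
plan([0.4855,0.352,0.15],0.125)
```

```text
pos [0.428  0.3855 0.3126] d(tool,100mm) [ 1.628  0.4   -0.525] rv(0.1) [-0.085 -0.043  0.003] n 5
twist each [-0.017, -0.009, 0.001]
trans [[0.326, 0.08, -0.105], [0.326, 0.08, -0.105], [0.325, 0.08, -0.105], [0.325, 0.08, -0.105], [0.325, 0.081, -0.106]]
```

{"api": "step_arm", "payload": {"translation": [[0.32, 0.1, -0.13], [0.32, 0.1, -0.13], [0.32, 0.1, -0.13], [0.32, 0.1, -0.13], [0.32, 0, 0], [0, 0, 0], [0, 0, 0], [0, 0, 0]], "twist": [[-0.05, -0.04, 0], [-0.03, 0, 0], [0, 0, 0], [0, 0, 0], [0, 0, 0], [0, 0, 0], [0, 0, 0], [0, 0, 0]]}}

```text
clock: 12.52
tool_pos: [0.4926, 0.3461, 0.1526]
tcp_rot: [0.039, 0.709, 0.042, -0.703]
force: [-0.1, -0.6, 0.5]
finger_gap: 0.0851
```

Run:
```python
from fit import *
s=snap('wrist','w9')
m=graymask(s,(.4855,.352,.044),110); cv2.imwrite('pics/mm.png',(m*255).astype(np.uint8)); print(m.sum())
print(fitwheel(s,m,(.4855,.352,.12),0.044))
plan([0.4855,0.352,0.059],0.125)
```

```text
3868.0
(array([0.48661682, 0.35125457, 0.13768411]), np.float64(0.9013393883651414))
pos [0.493  0.3466 0.1534] d(tool,100mm) [ 0.943 -0.058  0.078] rv(0.1) [-0.101 -0.103  0.047] n 3
twist each [-0.034, -0.034, 0.016]
trans [[0.314, -0.019, 0.026], [0.314, -0.02, 0.025], [0.314, -0.021, 0.024]]
```

View pics/w9.png

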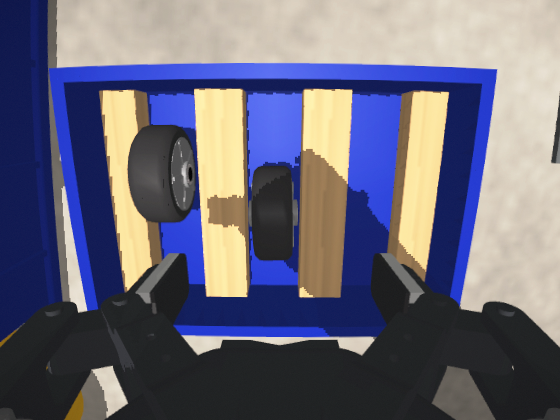

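View pics/mm.png

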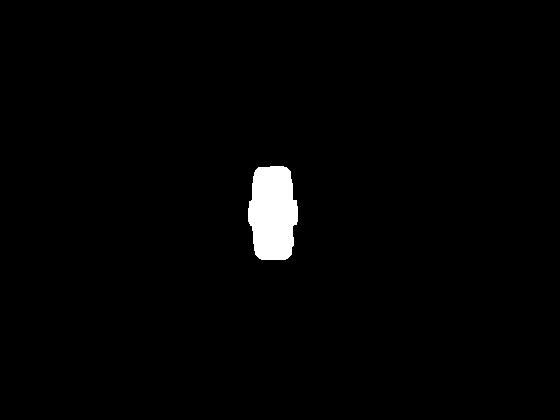

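{"api": "step_arm", "payload": {"translation": [[0.2, -0.03, 0.04], [0.2, -0.02, 0.03], [0.2, 0, 0], [0.15, 0, 0], [0, 0, 0], [0, 0, 0], [0, 0, 0]], "twist": [[-0.05, -0.05, 0.02], [-0.05, -0.05, 0.02], [0, 0, 0], [0, 0, 0], [0, 0, 0], [0, 0, 0], [0, 0, 0]]}}

```text
clock: 13.15
tool_pos: [0.4911, 0.3599, 0.0926]
tcp_rot: [0.04, 0.713, 0.051, -0.698]
force: [-0.2, 0.2, 0.1]
finger_gap: 0.0857
```

Run:
```python
from fit import *
s=snap('wrist','w10')
plan([0.4868,0.3513,0.059],0.13)
```

```text
pos [0.4914 0.3602 0.093 ] d(tool,100mm) [0.338 0.088 0.065] rv(0.1) [-0.024 -0.221  0.148] n 1
twist each [-0.024, -0.221, 0.148]
trans [[0.338, 0.088, 0.065]]
```

View pics/w10.png

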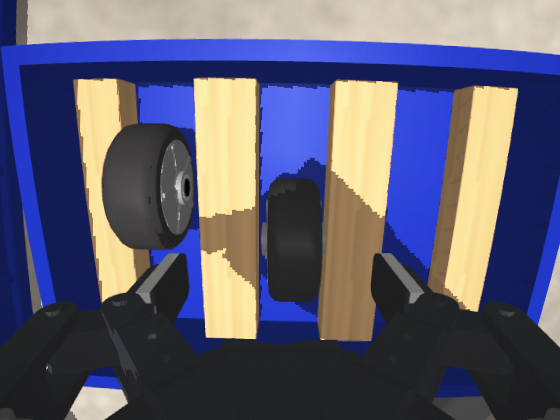

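{"api": "step_arm", "payload": {"translation": [[0.08, 0.04, 0.03], [0.08, 0.04, 0.03], [0, 0, 0], [0, 0, 0]], "twist": [[0, -0.11, 0.07], [0, -0.11, 0.07], [0, 0, 0], [0, 0, 0]]}}

```text
clock: 13.53
tool_pos: [0.4878, 0.3519, 0.079]
tcp_rot: [0.044, 0.707, 0.046, -0.705]
force: [-0.1, 0.1, 0.9]
finger_gap: 0.0854
```

Run:
```python
from fit import *
plan([0.4868,0.3513,0.059],0.13)
```

```text
pos [0.4878 0.3519 0.079 ] d(tool,100mm) [0.2   0.005 0.012] rv(0.1) [-0.027 -0.027  0.019] n 1
twist each [-0.027, -0.027, 0.019]
trans [[0.2, 0.005, 0.012]]
```

{"api": "step_arm", "payload": {"translation": [[0.1, 0, 0.01], [0.1, 0, 0], [0, 0, 0], [0, 0, 0]], "twist": [[0, 0, 0], [0, 0, 0], [0, 0, 0], [0, 0, 0]]}}

```text
clock: 13.87
tool_pos: [0.4868, 0.3515, 0.0565]
tcp_rot: [0.044, 0.706, 0.045, -0.705]
force: [0.6, 0.7, 0.4]
finger_gap: 0.0854
```

{"api": "step_arm", "payload": {"translation": [[0, 0, 0], [0, 0, 0], [0, 0, 0], [0, 0, 0], [0, 0, 0], [0, 0, 0], [0, 0, 0], [0, 0, 0]], "twist": [[0, 0, 0], [0, 0, 0], [0, 0, 0], [0, 0, 0], [0, 0, 0], [0, 0, 0], [0, 0, 0], [0, 0, 0]], "grip": -1, "force": 60}}

```text
clock: 14.53
tool_pos: [0.4866, 0.3515, 0.0565]
tcp_rot: [0.044, 0.706, 0.045, -0.705]
force: [0.6, 1.0, -2.5]
finger_gap: 0.0287
```

Run:
```python
from fit import *
s=snap('wrist','w11'); print(pose()[0]['finger_gap'],pose()[0]['force'])
plan([0.4868,0.3513,0.059],0.13)
```

```text
0.028940357206945582 [-0.13679886 -0.19983154 -1.76778861]
pos [0.4866 0.3515 0.0564] d(tool,100mm) [-0.026  0.002 -0.002] rv(0.1) [-0.03  -0.017  0.014] n 1
twist each [-0.03, -0.017, 0.014]
trans [[-0.026, 0.002, -0.002]]
```

View pics/w11.png

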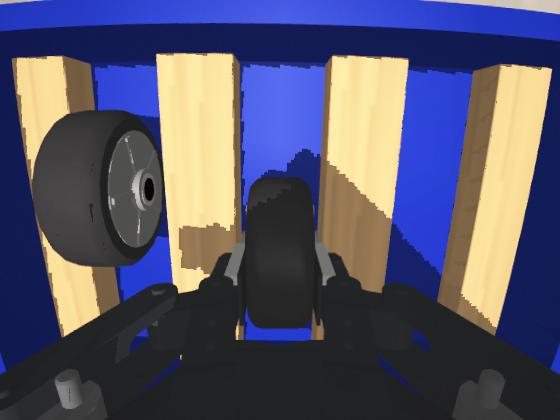

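{"api": "step_arm", "payload": {"translation": [[-0.1, 0, 0], [-0.25, 0, 0], [-0.3, 0, 0], [-0.3, 0, 0], [-0.3, 0, 0], [-0.2, 0, 0], [0, 0, 0], [0, 0, 0]], "twist": [[0, 0, 0], [0, 0, 0], [0, 0, 0], [0, 0, 0], [0, 0, 0], [0, 0, 0], [0, 0, 0], [0, 0, 0]]}}

```text
clock: 15.25
tool_pos: [0.4843, 0.3502, 0.2106]
tcp_rot: [-0.045, -0.705, -0.045, 0.706]
force: [0.5, -0.4, -3.4]
finger_gap: 0.0289
```

Run:
```python
from fit import *
s=snap('wrist','w12'); print(pose()[0]['finger_gap'],pose()[0]['force'])
plan([0.53,-0.12,0.2],0.159)
```

```text
0.029194960298853587 [-0.12884403  0.88380732 -0.78451225]
pos [0.4844 0.3504 0.2105] d(tool,100mm) [0.105 4.723 0.15 ] rv(0.1) [-0.306  0.021  0.   ] n 12
twist each [-0.026, 0.002, 0.0]
trans [[0.009, 0.394, 0.013], [0.009, 0.394, 0.014], [0.009, 0.394, 0.015], [0.009, 0.393, 0.016], [0.009, 0.393, 0.017], [0.009, 0.393, 0.018], [0.009, 0.393, 0.019], [0.009, 0.393, 0.02], [0.009, 0.393, 0.021], [0.009, 0.393, 0.022], [0.009, 0.393, 0.023], [0.009, 0.393, 0.024]]
```

View pics/w12.png

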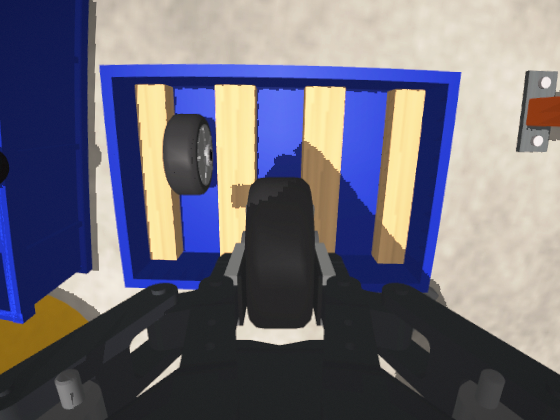

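{"api": "step_arm", "payload": {"translation": [[0, 0.2, 0.01], [0, 0.3, 0.02], [0, 0.35, 0.02], [0, 0.35, 0.02], [0, 0.35, 0.02], [0, 0.35, 0.02], [0, 0.35, 0.02], [0, 0.35, 0.02]], "twist": [[-0.03, 0, 0], [-0.03, 0, 0], [-0.03, 0, 0], [-0.03, 0, 0], [-0.03, 0, 0], [-0.03, 0, 0], [-0.03, 0, 0], [-0.03, 0, 0]]}}

```text
clock: 15.97
tool_pos: [0.4996, 0.0894, 0.1995]
tcp_rot: [-0.06, -0.698, -0.061, 0.711]
force: [0.6, 0.4, -2.4]
finger_gap: 0.0293
```

{"api": "step_arm", "payload": {"translation": [[0, 0.35, 0.02], [0, 0.35, 0.02], [0, 0.35, 0.02], [0, 0.3, 0.02], [0, 0.15, 0], [0, 0, 0], [0, 0, 0], [0, 0, 0]], "twist": [[-0.02, 0, 0], [-0.02, 0, 0], [-0.02, 0, 0], [0, 0, 0], [0, 0, 0], [0, 0, 0], [0, 0, 0], [0, 0, 0]]}}

```text
clock: 16.63
tool_pos: [0.5101, -0.0782, 0.1886]
tcp_rot: [-0.058, -0.691, -0.058, 0.718]
force: [-0.3, 0.1, -2.7]
finger_gap: 0.0291
```

Run:
```python
from fit import *
s=snap('wrist','w13'); print(pose()[0]['finger_gap'],pose()[0]['force'])
plan([0.532,-0.12,0.2],0.159)
for n in ('fork1_axle','fork2_axle','fork3_axle','stand'):
  for r in ctrl.tip_of('wrist',n): print(n,r['conf'],toworld(s,r['point']).round(4))
```

```text
0.02876007366176245 [-1.10153712 -0.43628648 -2.18104704]
pos [ 0.51   -0.0776  0.1886] d(tool,100mm) [-0.122  0.454 -0.143] rv(0.1) [0.069 0.38  0.038] n 2
twist each [0.035, 0.19, 0.019]
trans [[-0.061, 0.227, -0.071], [-0.059, 0.227, -0.073]]
fork3_axle 0.85 [ 0.6512 -0.2216  0.0364]
stand 0.96 [ 0.6315 -0.1026 -0.0031]
stand 0.51 [ 0.4186 -0.4124  0.0094]
```

View pics/w13.png

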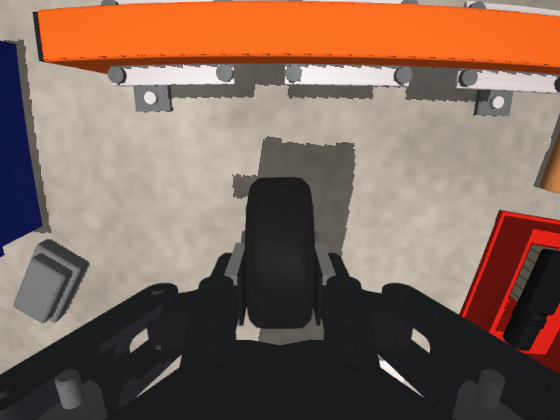

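Run:
```python
from fit import *
s=snap('wrist')
yaw=0.159; X=np.array([np.cos(yaw),np.sin(yaw)]);Y=np.array([-np.sin(yaw),np.cos(yaw)])
for nm,uv,z in(('feet',[(150,98),(498,101)],0.008),('f2',[(293,73),(403,75)],0.107),('f1',[(117,75),(225,72)],0.107)):
    P=pix2plane(s,uv,z)[:,:2]; d=P[0]-P[1]; print(nm,P.round(4).tolist(),'mid',P.mean(0).round(4),'yaw',np.arctan2(-d[0],d[1]).round(3),np.linalg.norm(d).round(4),'lateral',(P.mean(0)@Y).round(4))
for c in([0.634,-0.104],[0.6315,-0.1026],[.6357,-.1024],[.632,-.1058]): print('cand lateral',(np.array(c)@Y).round(4),(np.array(c)@X).round(4))
print('f1 net',np.array([.614,.018])@Y-0.12)
```

```text
feet [[0.574, 0.0662], [0.6325, -0.2827]] mid [ 0.6033 -0.1082] yaw 0.166 0.3538 lateral -0.2024
f2 [[0.6076, -0.0693], [0.6197, -0.1432]] mid [ 0.6137 -0.1063] yaw 0.163 0.0749 lateral -0.2021
f1 [[0.588, 0.0498], [0.6008, -0.024]] mid [0.5944 0.0129] yaw 0.172 0.075 lateral -0.0814
cand lateral -0.2031 0.6095
cand lateral -0.2013 0.6073
cand lateral -0.2018 0.6115
cand lateral -0.2045 0.6073
f1 net -0.1994422225565377
```

{"api": "step_arm", "payload": {"translation": [[0, 0.22, -0.07], [0, 0.22, -0.07], [0, 0, 0], [0, 0, 0], [0, 0, 0]], "twist": [[0.02, 0.19, 0.02], [0.02, 0.19, 0.02], [0, 0, 0], [0, 0, 0], [0, 0, 0]]}}

```text
clock: 17.35
tool_pos: [0.5334, -0.1158, 0.1899]
tcp_rot: [0.06, 0.706, 0.06, -0.703]
force: [0.4, -0.5, -2.6]
finger_gap: 0.0291
```

Run:
```python
from fit import *
plan([0.530,-0.1202,0.08],0.162)
```

```text
pos [ 0.5334 -0.1158  0.1899] d(tool,100mm) [1.099 0.037 0.047] rv(0.1) [ 0.076 -0.052 -0.005] n 3
twist each [0.025, -0.017, -0.002]
trans [[0.366, 0.012, 0.016], [0.366, 0.013, 0.015], [0.366, 0.013, 0.014]]
```

{"api": "step_arm", "payload": {"translation": [[0.2, 0.02, 0.02], [0.2, 0.02, 0.02], [0.25, 0, 0], [0.25, 0, 0], [0, 0, 0], [0, 0, 0]], "twist": [[0.04, -0.03, 0], [0.04, -0.02, 0], [0, 0, 0], [0, 0, 0], [0, 0, 0], [0, 0, 0]]}}

```text
clock: 17.85
tool_pos: [0.5318, -0.1149, 0.0996]
tcp_rot: [0.059, 0.706, 0.059, -0.703]
force: [0.9, 0.1, -1.7]
finger_gap: 0.0288
```

Run:
```python
from fit import *
s=snap('wrist','w14')
plan([0.530,-0.1202,0.054],0.162)
```

```text
pos [ 0.5317 -0.1149  0.0998] d(tool,100mm) [0.458 0.05  0.027] rv(0.1) [ 0.058 -0.044  0.001] n 2
twist each [0.029, -0.022, 0.001]
trans [[0.229, 0.025, 0.014], [0.229, 0.025, 0.013]]
```

View pics/w14.png

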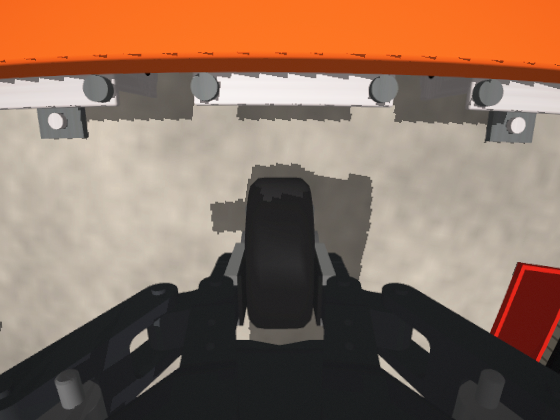

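Run:
```python
from fit import *
s=snap('wrist')
yaw=0.162; X=np.array([np.cos(yaw),np.sin(yaw)]);Y=np.array([-np.sin(yaw),np.cos(yaw)])
for nm,uv,z in(('feet',[(55,121),(517,125)],0.008),('f2',[(205,87),(383,89)],0.108)):
    P=pix2plane(s,uv,z)[:,:2]; d=P[0]-P[1]; print(nm,P.round(4).tolist(),'mid',P.mean(0).round(4),'yaw',np.arctan2(-d[0],d[1]).round(3),np.linalg.norm(d).round(4),'lateral',(P.mean(0)@Y).round(4),(P.mean(0)@X).round(4))
print(s['p'][:2]@Y)
```

```text
feet [[0.5732, 0.0662], [0.6296, -0.2832]] mid [ 0.6014 -0.1085] yaw 0.16 0.3539 lateral -0.2041 0.576
f2 [[0.6064, -0.0706], [0.6182, -0.1436]] mid [ 0.6123 -0.1071] yaw 0.159 0.0739 lateral -0.2044 0.587
-0.19911788142459283
```

Lateral −0.2042, yaw 0.160: consistent. Lower.

{"api": "step_arm", "payload": {"translation": [[0.15, 0.03, 0.01], [0.12, 0.02, 0.01], [0.08, 0, 0], [0, 0, 0], [0, 0, 0]], "twist": [[0.03, -0.02, 0], [0.03, -0.02, 0], [0, 0, 0], [0, 0, 0], [0, 0, 0]]}}

```text
clock: 18.37
tool_pos: [0.5351, -0.1205, 0.0697]
tcp_rot: [0.058, 0.709, 0.056, -0.701]
force: [-0.5, 0.3, -2.6]
finger_gap: 0.0295
```

Run:
```python
from fit import *
plan([0.530,-0.1202,0.053],0.161); yaw=.161
print(pose()[1][:2]@np.array([-np.sin(yaw),np.cos(yaw)]),pose()[0]['force'])
```

```text
pos [ 0.5351 -0.1205  0.0697] d(tool,100mm) [ 0.166 -0.012  0.051] rv(0.1) [ 0.004 -0.103 -0.035] n 1
twist each [0.004, -0.103, -0.035]
trans [[0.166, -0.012, 0.051]]
-0.20474308923315362 [-0.45504729  0.25595354 -2.62421622]
```

{"api": "step_arm", "payload": {"translation": [[0.07, 0, 0.02], [0.05, 0, 0.02], [0.03, 0, 0], [0, 0, 0], [0, 0, 0]], "twist": [[0, -0.08, -0.03], [0, -0.03, 0], [0, 0, 0], [0, 0, 0], [0, 0, 0]]}}

```text
clock: 18.78
tool_pos: [0.5317, -0.1211, 0.0546]
tcp_rot: [0.057, 0.705, 0.057, -0.705]
force: [-0.4, -0.0, -2.1]
finger_gap: 0.029
```

Run:
```python
from fit import *
plan([0.530,-0.1202,0.053],0.161); yaw=.161
print(pose()[1][:2]@np.array([-np.sin(yaw),np.cos(yaw)]),pose()[0]['force'])
s=snap('side','s15')
cv2.imwrite('pics/s15z.png',cv2.resize(s['image'][110:310,220:460,::-1],None,fx=3,fy=3))
```

```text
pos [ 0.5317 -0.1211  0.0546] d(tool,100mm) [ 0.016 -0.012  0.015] rv(0.1) [ 0.007  0.    -0.008] n 1
twist each [0.007, 0.0, -0.008]
trans [[0.016, -0.012, 0.015]]
-0.20477400602202564 [-0.42927099 -0.03051045 -2.10429365]
```

View pics/s15z.png

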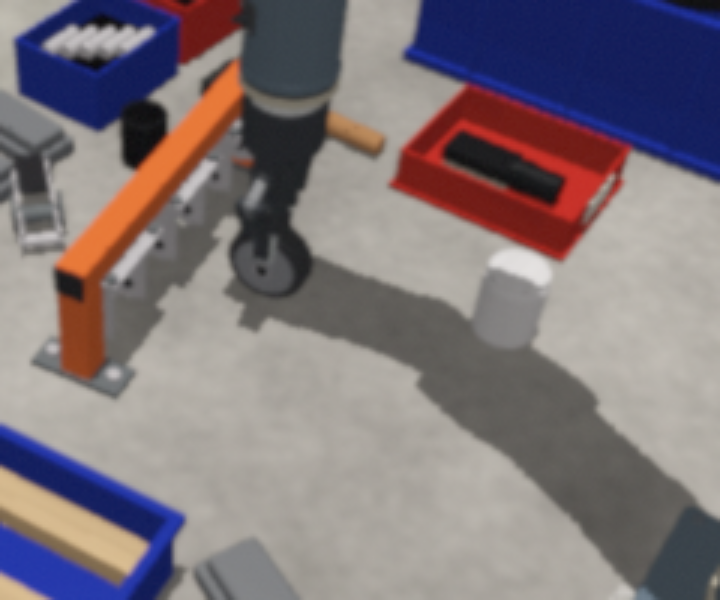

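{"api": "step_arm", "payload": {"translation": [[0.02, 0, 0.01], [0, 0, 0], [0, 0, 0]], "twist": [[0, 0, 0], [0, 0, 0], [0, 0, 0]]}}

```text
clock: 19.08
tool_pos: [0.5308, -0.1213, 0.0528]
tcp_rot: [0.057, 0.705, 0.057, -0.705]
force: [0.4, -0.3, -2.2]
finger_gap: 0.0291
```

{"api": "step_arm", "payload": {"translation": [[0.01, 0, 0], [0, 0, 0], [0, 0, 0]], "twist": [[0, 0, 0], [0, 0, 0], [0, 0, 0]]}}

```text
clock: 19.33
tool_pos: [0.5312, -0.1214, 0.0527]
tcp_rot: [0.058, 0.705, 0.057, -0.704]
force: [-0.0, 0.5, -2.2]
finger_gap: 0.0292
```

{"api": "step_arm", "payload": {"translation": [[0.02, 0, 0], [0, 0, 0], [0, 0, 0]], "twist": [[0, 0, 0], [0, 0, 0], [0, 0, 0]]}}

```text
clock: 19.58
tool_pos: [0.5324, -0.1215, 0.0529]
tcp_rot: [0.058, 0.707, 0.056, -0.703]
force: [-0.1, -1.0, -2.3]
finger_gap: 0.0292
```

{"api": "step_arm", "payload": {"translation": [[0.02, 0, 0], [0, 0, 0], [0, 0, 0]], "twist": [[0, 0, 0], [0, 0, 0], [0, 0, 0]]}}

```text
clock: 19.83
tool_pos: [0.5331, -0.1215, 0.0524]
tcp_rot: [0.058, 0.707, 0.056, -0.702]
force: [0.2, -0.4, -2.5]
finger_gap: 0.0289
```

{"api": "step_arm", "payload": {"translation": [[0, 0, 0], [0, 0, 0], [0, 0, 0], [0, 0, 0], [0, 0, 0], [0, 0, 0]], "twist": [[0, 0, 0], [0, 0, 0], [0, 0, 0], [0, 0, 0], [0, 0, 0], [0, 0, 0]], "grip": 0.6}}

```text
clock: 20.33
tool_pos: [0.5335, -0.1215, 0.0516]
tcp_rot: [0.058, 0.707, 0.056, -0.702]
force: [0.0, 0.6, 0.4]
finger_gap: 0.0683
```

Run:
```python
from fit import *
plan([0.530,-0.1202,0.053],0.161)
s=snap('wrist','w16');o=pose()[0]; print(o['force'],o['finger_gap'])
```

```text
pos [ 0.5335 -0.1215  0.0516] d(tool,100mm) [-0.014 -0.018  0.033] rv(0.1) [ 0.004 -0.07  -0.037] n 1
twist each [0.004, -0.07, -0.037]
trans [[-0.014, -0.018, 0.033]]
[-0.46152406  0.79422261 -0.29890228] 0.06820674651699658
```

View pics/w16.png

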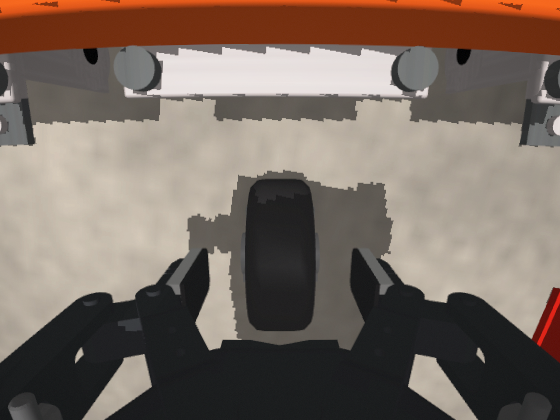

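{"api": "step_arm", "payload": {"translation": [[-0.1, 0, 0], [-0.2, 0, 0], [-0.3, 0, 0], [-0.3, 0, 0], [-0.1, 0, 0.1], [0, 0, 0.3], [0, 0, 0.3], [0, 0, 0.1]], "twist": [[0, 0, 0], [0, 0, 0], [0, 0, 0], [0, 0, 0], [0, 0, 0], [0, 0, 0], [0, 0, 0], [0, 0, 0]]}}

```text
clock: 21.05
tool_pos: [0.4541, -0.1327, 0.1601]
tcp_rot: [0.059, 0.709, 0.057, -0.701]
force: [-0.4, -0.3, -0.6]
finger_gap: 0.0682
```

{"api": "step_arm", "payload": {"translation": [[0, 0, 0], [0, 0, 0], [0, 0, 0]], "twist": [[0, 0, 0], [0, 0, 0], [0, 0, 0]], "grip": -1}}

```text
clock: 21.3
tool_pos: [0.4533, -0.1334, 0.1623]
tcp_rot: [0.059, 0.709, 0.056, -0.7]
force: [1.2, 0.2, -0.1]
finger_gap: 0.0324
```

Run:
```python
from fit import *
s=snap('wrist','w17');o=pose()[0]; print(o['clock'],o['finger_gap'],o['joint_positions'].round(2))
m=graymask(s,(.5315,-.121,.04),110); cv2.imwrite('pics/mm.png',(m*255).astype(np.uint8)); print(m.sum())
print(fitwheel(s,m,(.5315,-.121,.16),0.04))
plan([0.455,-0.133,0.14],0.161,0.4)
```

```text
21.35 0.025040617911581048 [ 0.4   0.37 -0.29  2.05  0.16  0.73 -1.39]
4892.0
(array([ 0.5315, -0.121 ,  0.16  ]), np.float64(0.0))
pos [ 0.4536 -0.1334  0.1622] d(tool,100mm) [ 0.222 -0.002 -0.011] rv(0.1) [ 0.034  3.875 -0.045] n 4
twist each [0.008, 0.969, -0.011]
trans [[0.056, -0.001, -0.003], [0.056, -0.001, 0.003], [0.055, -0.0, 0.008], [0.054, -0.0, 0.013]]
```

View pics/w17.png

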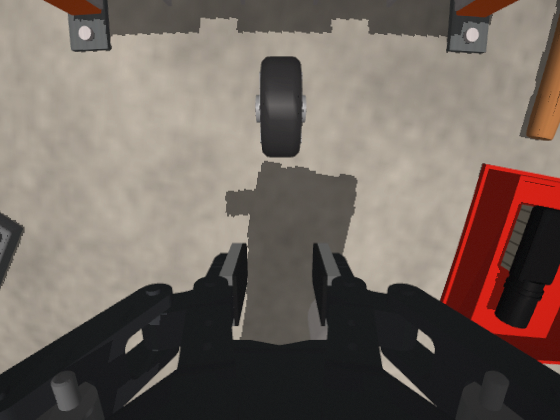

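View pics/mm.png

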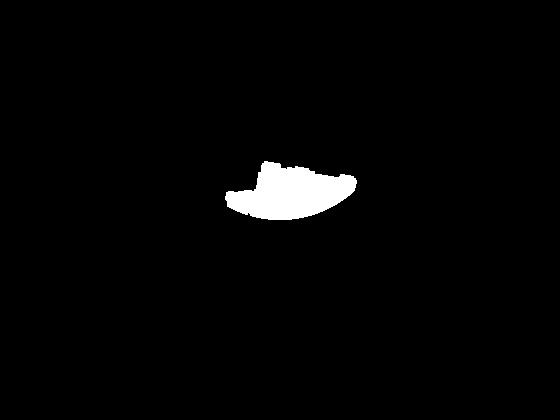

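```bash
cat >> fit.py <<'E'
def rectmask(s,rect,th=150):
    im=s['image'].astype(int); u0,v0,u1,v1=rect
    m=np.zeros((420,560),np.uint8); sub=im[v0:v1,u0:u1]
    m[v0:v1,u0:u1]=(sub.max(2)<th)
    m=cv2.morphologyEx(m,cv2.MORPH_OPEN,np.ones((3,3)))
    n,l,st,_=cv2.connectedComponentsWithStats(m); k=1+np.argmax(st[1:,4])
    return (l==k).astype(float)
E
python3 - <<'E'
from fit import *
s=snap('wrist')
m=rectmask(s,(235,45,325,160),130); cv2.imwrite('pics/mm.png',(m*255).astype(np.uint8)); print(m.sum())
r=fitwheel(s,m,(.5315,-.121,.16),0.04); print(r)
Y=np.array([-np.sin(.161),np.cos(.161)]); print(r[0][:2]@Y)
P=pix2plane(s,[(85,34),(472,36)],0.008)[:,:2]; d=P[0]-P[1]; print(P.mean(0)@Y, np.arctan2(-d[0],d[1]))
E
```

```text
4153.0
(array([ 0.53247319, -0.12142388,  0.160873  ]), np.float64(0.9606081870916441))
-0.20521186499701083
-0.20412235161055906 0.15964554786352658
```

View pics/mm.png

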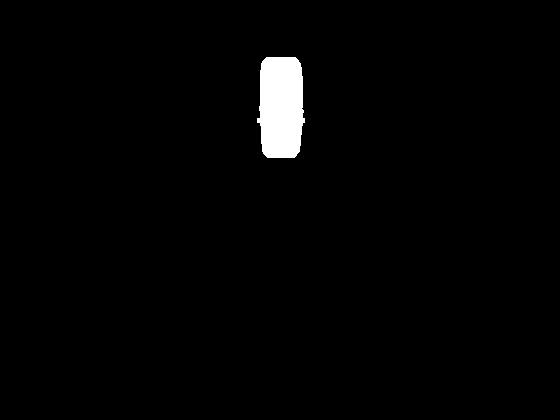

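{"api": "step_arm", "payload": {"translation": [[0, 0, 0], [0, 0, 0], [0, 0, 0], [0, 0, 0], [0, 0, 0], [0, 0, 0], [0, 0, 0]], "twist": [[0.03, 0.95, -0.03], [0, 0.95, 0], [0, 0.95, 0], [0, 0.9, 0], [0, 0, 0], [0, 0, 0], [0, 0, 0]]}}

```text
clock: 21.98
tool_pos: [0.4582, -0.1331, 0.1607]
tcp_rot: [0.044, 0.83, 0.067, -0.551]
force: [0.6, -0.3, 0.0]
finger_gap: -0.0003
```

Run:
```python
from fit import *
o=pose()[0]; print(o['clock'],o['finger_gap'],o['joint_positions'].round(2))
# fork frame line: lateral -0.2047
X=np.array([np.cos(.161),np.sin(.161)]);Y=np.array([-np.sin(.161),np.cos(.161)])
print('along',pose()[1][:2]@X,'lat',pose()[1][:2]@Y)
t=X*(0.5055-0.04-0.035)+Y*(-0.205); print('wheel along',np.array([.5325,-.1214])@X)
t=X*(np.array([.5325,-.1214])@X-0.08)+Y*-0.205
plan([*t,0.037],0.161,0.4)
```

```text
21.9833 -0.000347999739511161 [ 0.74  0.3  -0.53  2.33 -0.06  0.18 -1.1 ]
along 0.430890484473142 lat -0.2048679175497043
wheel along 0.5061523586328144
pos [ 0.4582 -0.1331  0.1607] d(tool,100mm) [1.122 0.002 0.524] rv(0.1) [-0.003  0.014  0.007] n 4
twist each [-0.001, 0.003, 0.002]
trans [[0.28, 0.001, 0.131], [0.28, 0.001, 0.131], [0.28, 0.0, 0.131], [0.28, 0.0, 0.131]]
```

{"api": "step_arm", "payload": {"translation": [[0, 0, 0], [0, 0, 0], [0, 0, 0], [0, 0, 0], [0, 0, 0]], "twist": [[0, -0.95, 0], [0, -0.95, 0], [0, -0.95, 0], [0, 0, 0], [0, 0, 0]]}}

```text
clock: 22.4
tool_pos: [0.4621, -0.1358, 0.1612]
tcp_rot: [0.053, 0.744, 0.057, -0.663]
force: [-0.2, 0.3, 0.3]
finger_gap: 0.0
```

```bash
cat > pl.py <<'E'
from fit import *
YAW=.161
X=np.array([np.cos(YAW),np.sin(YAW)]);Y=np.array([-np.sin(YAW),np.cos(YAW)])
def fk(along,lat,z,tilt,**k):
    o,p,R=pose(); print('t',o['clock'],'along',(p[:2]@X).round(4),'lat',(p[:2]@Y).round(4),'z',p[2].round(4),'j',o['joint_positions'].round(2),'F',o['force'].round(1))
    plan([*(X*along+Y*lat),z],YAW,tilt,**k)
E
python3 -c "
from pl import *
fk(.506-.08,-.205,.033,.1)"
```

```text
t 22.4 along 0.4344 lat -0.2081 z 0.1612 j [ 0.42  0.34 -0.26  2.11  0.09  0.59 -1.32] F [-0.2  0.3  0.3]
pos [ 0.4621 -0.1358  0.1612] d(tool,100mm) [ 1.264 -0.035  0.229] rv(0.1) [-0.044 -0.142 -0.034] n 4
twist each [-0.011, -0.036, -0.008]
trans [[0.316, -0.009, 0.057], [0.316, -0.008, 0.056], [0.316, -0.008, 0.055], [0.317, -0.008, 0.054]]
```

{"api": "step_arm", "payload": {"translation": [[0.1, -0.02, 0.06], [0.2, -0.02, 0.07], [0.25, 0, 0.05], [0.25, 0, 0.03], [0.25, 0, 0.03], [0.2, 0, 0.02], [0, 0, 0], [0, 0, 0]], "twist": [[-0.04, -0.04, -0.03], [0, -0.05, 0], [0, -0.05, 0], [0, 0, 0], [0, 0, 0], [0, 0, 0], [0, 0, 0], [0, 0, 0]]}}

```text
clock: 23.07
tool_pos: [0.455, -0.1286, 0.0312]
tcp_rot: [0.057, 0.746, 0.064, -0.66]
force: [-0.4, 0.4, 1.3]
finger_gap: 0.0001
```

```bash
python3 -c "
from pl import *
s=snap('wrist','w18')
fk(.506-.055,-.205,.033,.1)"
```

```text
t 23.1167 along 0.4286 lat -0.1999 z 0.0315 j [ 0.32  0.56 -0.16  2.27  0.21  0.2  -1.41] F [-0.2  0.5  0.1]
pos [ 0.4551 -0.1286  0.0315] d(tool,100mm) [ 0.012  0.053 -0.224] rv(0.1) [ 0.103 -0.231  0.005] n 1
twist each [0.103, -0.231, 0.005]
trans [[0.012, 0.053, -0.224]]
```

View pics/w18.png

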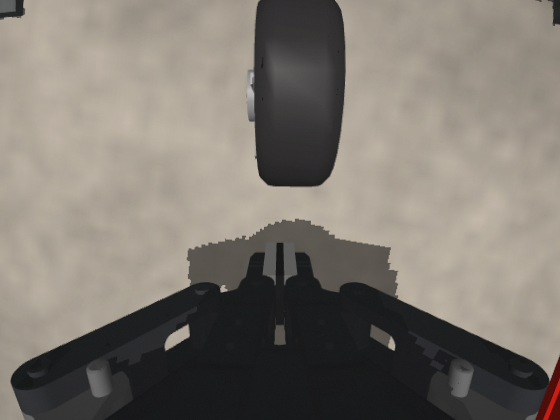

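{"api": "step_arm", "payload": {"translation": [[0, 0.03, -0.03], [0, 0.03, -0.03], [0, 0, -0.04], [0, 0, 0], [0, 0, 0]], "twist": [[0.05, -0.05, 0], [0.05, 0, 0], [0, 0, 0], [0, 0, 0], [0, 0, 0]]}}

```text
clock: 23.53
tool_pos: [0.4701, -0.1344, 0.0378]
tcp_rot: [0.053, 0.748, 0.059, -0.659]
force: [0.4, -0.1, -0.8]
finger_gap: 0.0002
```

```bash
python3 -c "
from pl import *
fk(.46,-.2047,.033,.1)"
```

```text
t 23.5333 along 0.4425 lat -0.208 z 0.0378 j [ 0.33  0.56 -0.17  2.23  0.2   0.24 -1.41] F [ 0.4 -0.1 -0.8]
pos [ 0.4701 -0.1344  0.0378] d(tool,100mm) [ 0.069 -0.033 -0.168] rv(0.1) [-0.016 -0.266 -0.023] n 1
twist each [-0.016, -0.266, -0.023]
trans [[0.069, -0.033, -0.168]]
```

{"api": "step_arm", "payload": {"translation": [[0.03, -0.025, -0.02], [0.02, 0, -0.02], [0, 0, 0], [0, 0, 0]], "twist": [[0, -0.1, 0], [0, 0, 0], [0, 0, 0], [0, 0, 0]]}}

```text
clock: 23.87
tool_pos: [0.4754, -0.1309, 0.0338]
tcp_rot: [0.054, 0.745, 0.058, -0.662]
force: [-0.1, 0.1, 1.3]
finger_gap: 0.0001
```

```bash
python3 -c "
from pl import *
fk(.46,-.2047,.033,.1)"
```

```text
t 23.8667 along 0.4482 lat -0.2054 z 0.0338 j [ 0.31  0.57 -0.16  2.22  0.2   0.25 -1.42] F [-0.1  0.1  1.3]
pos [ 0.4754 -0.1309  0.0338] d(tool,100mm) [ 0.022 -0.007 -0.116] rv(0.1) [-0.015 -0.175 -0.03 ] n 1
twist each [-0.015, -0.175, -0.03]
trans [[0.022, -0.007, -0.116]]
```

{"api": "step_arm", "payload": {"translation": [[0, 0, -0.05], [0.005, 0, -0.05], [0.005, 0, -0.05], [0.005, 0, -0.05], [0.005, 0, -0.05], [0.005, 0, -0.05], [0, 0, -0.03], [0, 0, 0]], "twist": [[-0.02, 0, -0.02], [0, 0, 0], [0, 0, 0], [0, 0, 0], [0, 0, 0], [0, 0, 0], [0, 0, 0], [0, 0, 0]]}}

```text
clock: 24.53
tool_pos: [0.5117, -0.1246, 0.0349]
tcp_rot: [0.054, 0.745, 0.06, -0.662]
force: [-0.1, 0.7, -0.3]
finger_gap: -0.0002
```

```bash
python3 -c "
from pl import *
s=snap('wrist','w19')
fk(.49,-.2047,.033,.1)"
```

```text
t 24.5833 along 0.4847 lat -0.205 z 0.0348 j [ 0.29  0.6  -0.17  2.13  0.19  0.31 -1.43] F [ 0.5 -0.5  0.2]
pos [ 0.5113 -0.1246  0.0348] d(tool,100mm) [ 0.024 -0.003 -0.05 ] rv(0.1) [ 0.012 -0.166 -0.003] n 1
twist each [0.012, -0.166, -0.003]
trans [[0.024, -0.003, -0.05]]
```

View pics/w19.png

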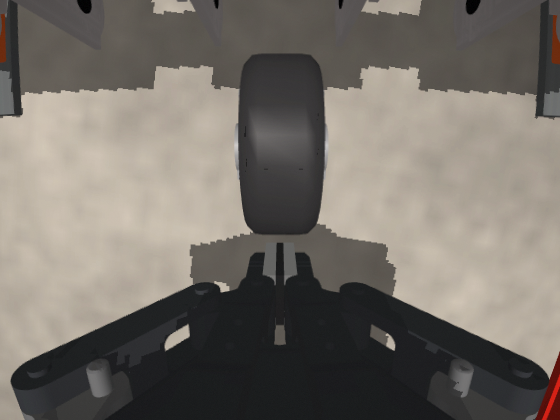

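```bash
cat >> pl.py <<'E'
def wh(s,rect,guess,th=130,zc=.04):
    m=rectmask(s,rect,th); cv2.imwrite('pics/mm.png',(m*255).astype(np.uint8)); r=fitwheel(s,m,guess,zc)
    print('wheel',r,'along',(r[0][:2]@X).round(4),'lat',(r[0][:2]@Y).round(4)); return r
E
python3 -c "
from pl import *
s=snap('wrist')
for v in (140,150): print(s['image'][v,225:340:6].max(1))
print(s['image'][48:60,281].max(1),s['image'][228:240,270].max(1))
wh(s,(232,40,335,240),(.55,-.12,.16),75)"
```

```text
[180 178 201  56  62  75  84  86  85  89  89  89  87  84  74  57  53 194
 190 186]
[185 185 158  55  61  76  80  83  82  85  85  84  87  88  77  58  53 164
 186 186]
[47 48 48 49 48 49 51 52 52 52 53 53] [ 74  99  98  99 100 101 100 100  99 100 100 101]
wheel (array([ 0.56883099, -0.11526361,  0.17100998]), np.float64(0.7438779990351643)) along 0.543 lat -0.205
```

View pics/mm.png

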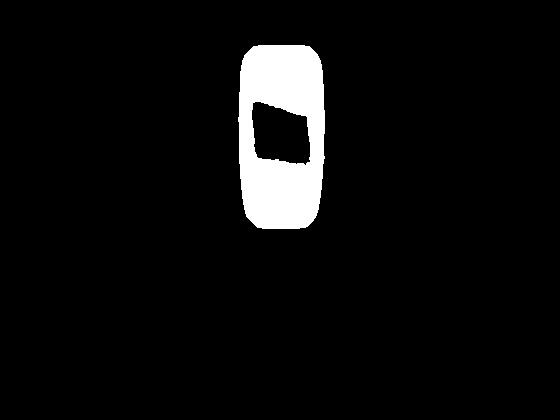

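```bash
python3 -c "
from pl import *
for i in range(2):
  s=snap('wrist'); print(pose()[0]['clock'])
  wh(s,(232,30,335,240),(.55,-.12,.16),95)"
```

```text
24.6833
wheel (array([ 0.57414284, -0.11519478,  0.12623887]), np.float64(0.8430226268988372)) along 0.5483 lat -0.2057
24.7333
wheel (array([ 0.57396498, -0.11501062,  0.13604516]), np.float64(0.8283171299588457)) along 0.5481 lat -0.2055
```

{"api": "step_arm", "payload": {"translation": [[0, 0, 0], [0, 0, 0], [0, 0, 0], [0, 0, 0], [0, 0, 0]], "twist": [[0, 0.9, 0], [0, 0.9, 0], [0, 0.7, 0], [0, 0, 0], [0, 0, 0]]}}

```text
clock: 25.15
tool_pos: [0.4979, -0.1308, 0.0303]
tcp_rot: [0.053, 0.774, 0.059, -0.629]
force: [0.2, 0.4, 0.4]
finger_gap: -0.0001
```

```bash
python3 -c "
from pl import *
s=snap('wrist','w20')
fk(.51,-.2047,.036,.37)"
```

```text
t 25.2 along 0.4706 lat -0.209 z 0.0303 j [ 0.42  0.59 -0.3   2.24  0.67  0.17 -1.88] F [-0.5 -0.   0.3]
pos [ 0.498  -0.1309  0.0303] d(tool,100mm) [ 0.024 -0.043 -0.398] rv(0.1) [ 0.005  1.646 -0.087] n 2
twist each [0.003, 0.823, -0.044]
trans [[0.012, -0.022, -0.199], [0.029, -0.022, -0.197]]
```

View pics/w20.png

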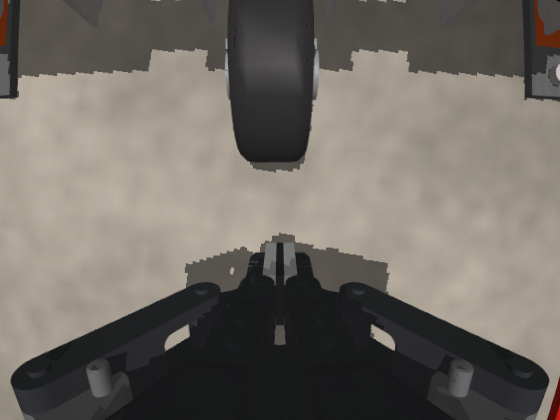

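{"api": "step_arm", "payload": {"translation": [[0, -0.02, -0.05], [0, -0.015, -0.05], [0, 0, -0.03], [0, 0, 0], [0, 0, 0]], "twist": [[0, 0, -0.04], [0, 0, -0.04], [0, 0, 0], [0, 0, 0], [0, 0, 0]]}}

```text
clock: 25.62
tool_pos: [0.5134, -0.1233, 0.034]
tcp_rot: [0.05, 0.774, 0.063, -0.628]
force: [0.4, 1.0, -0.1]
finger_gap: -0.0001
```

```bash
python3 -c "
from pl import *
s=snap('wrist','w21')
fk(.51,-.2047,.036,.25)
wh(s,(215,0,340,200),(.575,-.115,.16),95)"
```

```text
t 25.6667 along 0.487 lat -0.2041 z 0.034 j [ 0.44  0.6  -0.36  2.2   0.66  0.22 -1.88] F [ 0.8 -0.4  0.2]
pos [ 0.5135 -0.1233  0.034 ] d(tool,100mm) [ 0.027  0.006 -0.229] rv(0.1) [-0.002  0.427  0.015] n 1
twist each [-0.002, 0.427, 0.015]
trans [[0.027, 0.006, -0.229]]
wheel (array([ 0.58777262, -0.11220715,  0.16108894]), np.float64(0.7746697979209599)) along 0.5622 lat -0.205
```

View pics/w21.png

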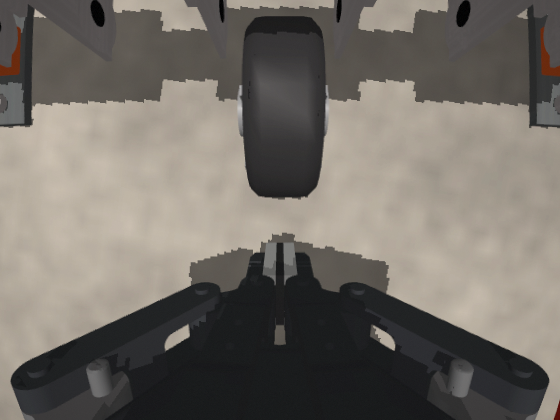

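{"api": "step_arm", "payload": {"translation": [[0, 0, 0], [0, 0, 0], [0, 0, 0], [0, 0, 0]], "twist": [[0, 0, 0], [0, 0, 0], [0, 0, 0], [0, 0, 0]]}}

```text
clock: 26.0
tool_pos: [0.513, -0.1232, 0.0338]
tcp_rot: [0.05, 0.774, 0.063, -0.628]
force: [0.0, 0.5, -0.2]
finger_gap: -0.0003
```

```bash
python3 -c "
from pl import *
s=snap('wrist','w22')
fk(.51,-.2047,.036,.25)
wh(s,(215,0,340,200),(.575,-.115,.16),95)"
```

```text
t 26.05 along 0.4866 lat -0.2039 z 0.0338 j [ 0.44  0.6  -0.36  2.2   0.66  0.22 -1.88] F [-0.2 -0.7 -0.1]
pos [ 0.513  -0.1233  0.0338] d(tool,100mm) [ 0.027  0.008 -0.233] rv(0.1) [-0.001  0.434  0.016] n 1
twist each [-0.001, 0.434, 0.016]
trans [[0.027, 0.008, -0.233]]
wheel (array([ 0.58773407, -0.11234582,  0.15623699]), np.float64(0.7754659070754139)) along 0.5621 lat -0.2051
```

View pics/mm.png

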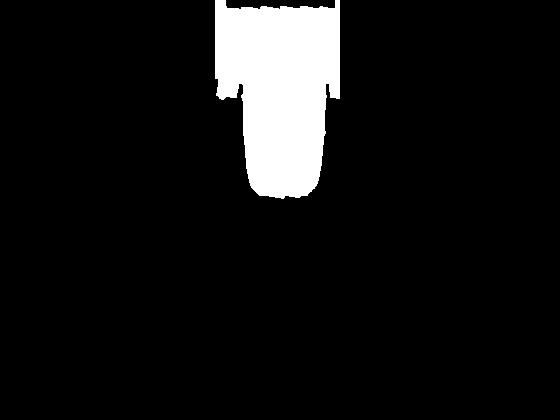

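```bash
python3 -c "
from pl import *
s=snap('wrist')
wh(s,(243,16,327,198),(.575,-.115,.16),92)
# fork legs: bottoms
cv2.imwrite('pics/z.png',cv2.resize(s['image'][0:210,140:420,::-1],None,fx=2.8,fy=2.8))"
```

```text
wheel (array([ 0.58412789, -0.11315298,  0.15934323]), np.float64(0.9434602208255268)) along 0.5584 lat -0.2053
```

View pics/z.png

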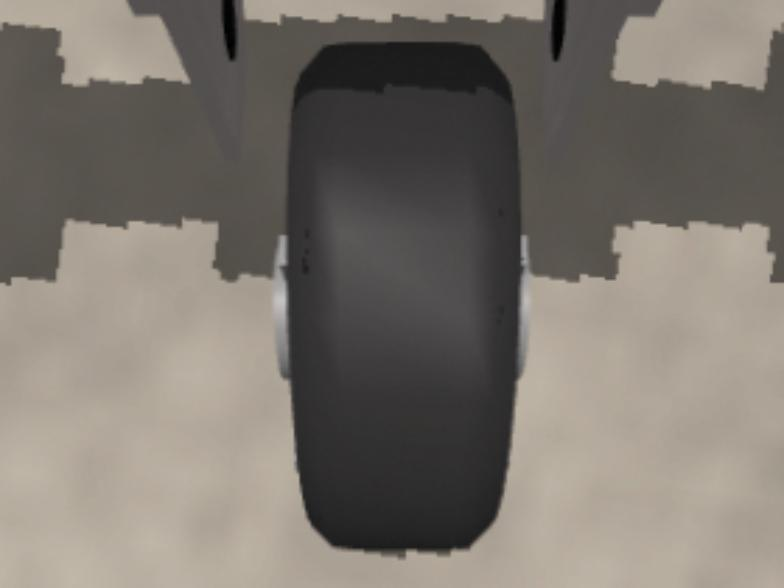

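```bash
python3 -c "
from pl import *
s=snap('wrist')
P=pix2plane(s,[(222.5,10),(338.5,10)],.04)[:,:2]; print(P, P@X, P@Y)
for al in (.605,.6085,.612):
  print(al,project(s,[[*(X*al+Y*(-.2042+d)),.04] for d in(.028,-.028)]).round(1))
"
```

```text
[[ 0.62760926 -0.0769487 ]
 [ 0.63640716 -0.13119322]] [0.6071574  0.60714583] [-0.17656268 -0.23151604]
0.605 [[221.7  14.5]
 [340.   14.4]]
0.6085 [[221.8   7.3]
 [339.9   7.2]]
0.612 [[2.218e+02 1.000e-01]
 [3.399e+02 1.000e-01]]
```

{"api": "step_arm", "payload": {"translation": [[0.01, 0, -0.05], [0.01, 0.005, -0.04], [0.005, 0, -0.025], [0.005, 0, -0.02], [0.005, 0, -0.02], [0.005, 0, -0.02], [0.005, 0, -0.02], [0, 0, 0]], "twist": [[0, 0.15, 0], [0, 0.1, 0], [0, 0, 0], [0, 0, 0], [0, 0, 0], [0, 0, 0], [0, 0, 0], [0, 0, 0]]}}

```text
clock: 26.82
tool_pos: [0.5352, -0.12, 0.0339]
tcp_rot: [0.049, 0.783, 0.064, -0.617]
force: [-0.2, 0.1, 0.4]
finger_gap: 0.0001
```

```bash
python3 -c "
from pl import *
s=snap('wrist','w23')
fk(.557,-.2045,.036,.25)"
```

```text
t 26.8667 along 0.5088 lat -0.2043 z 0.0339 j [ 0.44  0.62 -0.37  2.17  0.7   0.21 -1.93] F [ 0.4 -0.1  0.6]
pos [ 0.535  -0.1201  0.0339] d(tool,100mm) [ 0.091  0.002 -0.474] rv(0.1) [-0.002  0.152  0.019] n 2
twist each [-0.001, 0.076, 0.009]
trans [[0.046, 0.001, -0.237], [0.048, 0.001, -0.237]]
```

View pics/w23.png

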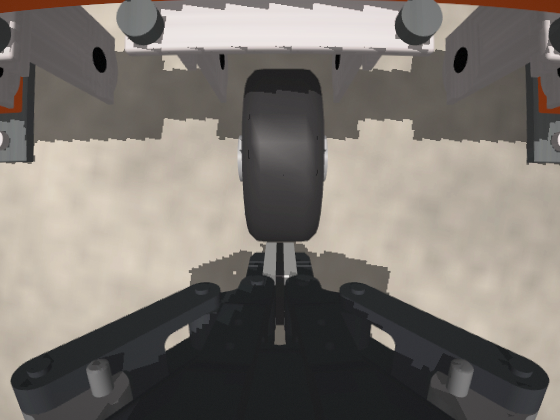

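{"api": "step_arm", "payload": {"translation": [[0.006, 0, -0.025], [0.006, 0, -0.025], [0.006, 0, -0.025], [0.006, 0, -0.025], [0.006, 0, -0.025], [0.006, 0, -0.025], [0.006, 0, -0.02], [0.004, 0, -0.01]], "twist": [[0, 0, 0], [0, 0, 0], [0, 0, 0], [0, 0, 0], [0, 0, 0], [0, 0, 0], [0, 0, 0], [0, 0, 0]]}}

```text
clock: 27.53
tool_pos: [0.5549, -0.1169, 0.0335]
tcp_rot: [0.049, 0.782, 0.064, -0.618]
force: [-0.0, 0.2, -0.5]
finger_gap: 0.0001
```

{"api": "step_arm", "payload": {"translation": [[0, 0, 0], [0, 0, 0], [0, 0, 0], [0, 0, 0], [0, 0, 0], [0, 0, 0]], "twist": [[0, 0, 0], [0, 0, 0], [0, 0, 0], [0, 0, 0], [0, 0, 0], [0, 0, 0]]}}

```text
clock: 28.03
tool_pos: [0.5548, -0.1169, 0.0334]
tcp_rot: [0.049, 0.782, 0.064, -0.618]
force: [0.0, 0.6, -0.1]
finger_gap: 0.0003
```

```bash
python3 -c "
from pl import *
s=snap('wrist','w24')
fk(.557,-.2045,.036,.25)
cv2.imwrite('pics/z.png',cv2.resize(s['image'][0:250,140:420,::-1],None,fx=2.4,fy=2.4))"
```

```text
t 28.0833 along 0.5289 lat -0.2043 z 0.0334 j [ 0.44  0.63 -0.39  2.13  0.69  0.25 -1.92] F [ 0.2 -0.3  0.6]
pos [ 0.5548 -0.1169  0.0334] d(tool,100mm) [ 0.04   0.002 -0.28 ] rv(0.1) [-0.004  0.16   0.019] n 1
twist each [-0.004, 0.16, 0.019]
trans [[0.04, 0.002, -0.28]]
```

View pics/z.png

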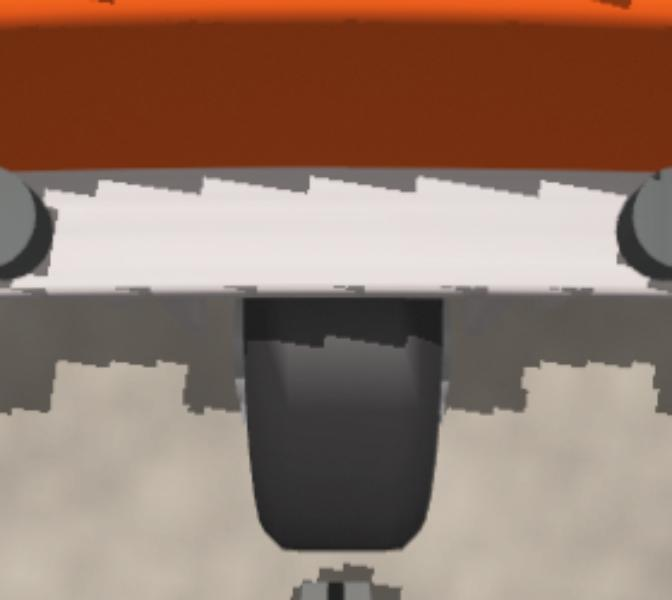

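```bash
cat >> pl.py <<'E'
def rear(s,v,lat=-.2045):
    from scipy.optimize import brentq
    f=lambda a: project(s,wheelpts(*(X*a+Y*lat),YAW,.04))[:,1].max()-v
    return brentq(f,.45,.75)
E
python3 -c "
from pl import *
s=snap('wrist'); c=s['image'][:,282].max(1); print(c[220:240]); print('hub along',rear(s,229))"
```

```text
[ 43  43  42  42  42  41  39  36  33  99 165 186 186 185 182 180 180 152
  92  92]
hub along 0.5852862139294644
```

{"api": "step_arm", "payload": {"translation": [[0.006, 0, -0.03], [0.006, 0, -0.025], [0.005, 0, -0.02], [0.005, 0, -0.02], [0.005, 0, -0.02], [0.004, 0, -0.015], [0.004, 0, -0.015], [0.004, 0, -0.01]], "twist": [[0, 0, 0], [0, 0, 0], [0, 0, 0], [0, 0, 0], [0, 0, 0], [0, 0, 0], [0, 0, 0], [0, 0, 0]]}}

```text
clock: 28.8
tool_pos: [0.5724, -0.114, 0.0332]
tcp_rot: [0.049, 0.782, 0.064, -0.618]
force: [-0.9, 0.7, 0.1]
finger_gap: -0.0001
```

{"api": "step_arm", "payload": {"translation": [[0, 0, 0], [0, 0, 0], [0, 0, 0], [0, 0, 0]], "twist": [[0, 0, 0], [0, 0, 0], [0, 0, 0], [0, 0, 0]]}}

```text
clock: 29.13
tool_pos: [0.5725, -0.1139, 0.0331]
tcp_rot: [0.049, 0.782, 0.064, -0.618]
force: [0.1, 0.2, -0.6]
finger_gap: -0.0003
```

```bash
python3 -c "
from pl import *
s=snap('wrist','w25')
fk(.557,-.2045,.036,.25)
c=s['image'][:,282].max(1); print(c[190:245]); 
cv2.imwrite('pics/z.png',cv2.resize(s['image'][0:250,140:420,::-1],None,fx=2.4,fy=2.4))"
```

```text
t 29.1833 along 0.5468 lat -0.2042 z 0.0331 j [ 0.44  0.65 -0.41  2.08  0.67  0.28 -1.91] F [-0.1  0.2 -0.1]
pos [ 0.5725 -0.1139  0.0331] d(tool,100mm) [-0.005  0.003 -0.106] rv(0.1) [-0.004  0.159  0.021] n 1
twist each [-0.004, 0.159, 0.021]
trans [[-0.005, 0.003, -0.106]]
[33 32 43 57 59 58 57 57 56 56 57 55 56 57 56 54 55 54 55 54 54 53 52 53
 52 52 50 50 51 51 51 49 50 48 48 47 48 48 46 45 45 42 44 42 41 42 39 38
 36 49 80 98 80 40 37]
```

View pics/z.png

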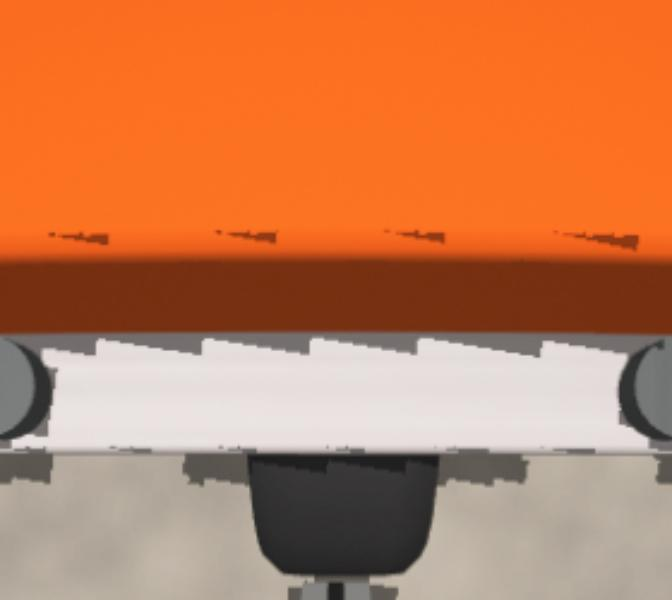

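```bash
python3 -c "
from pl import *
s=snap('wrist'); print('hub',rear(s,239.5))
for v,z,o in((188,.101,.028),(109.2,.135,.015),(138.3,.105,.015)):
  P=pix2plane(s,[(280,v)],z)[0,:2]; print(P@X+o)
c=s['image'][:,300].astype(int); print(c[100:200:1,0])"
```

```text
hub 0.5984354666713277
0.6086736967533984
0.6077887775910443
0.6086870725512462
[243 240 238 233 223 203 183 161 134 120 119 119 118 119 119 118 120 119
 119 118 119 119 119 119 119 119 119 120 120 120 120 118 119 119 119 119
 119 119 118 117 116 117 117 117 118 151 230 229 228 227 229 229 230 231
 231 231 230 230 230 229 229 229 230 230 230 231 232 232 232 232 233 233
 233 234 235 234 234 233 232 231 231 231 231 231 231 227 213 192 145  54
  32  32  32  32  32  44  58  58  57  56]
```

{"api": "step_arm", "payload": {"translation": [[0.004, 0, -0.015], [0.004, 0, -0.015], [0.004, 0, -0.015], [0.004, 0, -0.015], [0.003, 0, -0.01], [0.003, 0, -0.01], [0, 0, 0], [0, 0, 0]], "twist": [[0, 0, 0], [0, 0, 0], [0, 0, 0], [0, 0, 0], [0, 0, 0], [0, 0, 0], [0, 0, 0], [0, 0, 0]]}}

```text
clock: 29.9
tool_pos: [0.5817, -0.1124, 0.0328]
tcp_rot: [0.049, 0.782, 0.064, -0.618]
force: [0.3, 0.3, 0.6]
finger_gap: 0.0002
```

{"api": "step_arm", "payload": {"translation": [[0, 0, 0], [0, 0, 0], [0, 0, 0], [0, 0, 0]], "twist": [[0, 0, 0], [0, 0, 0], [0, 0, 0], [0, 0, 0]]}}

```text
clock: 30.23
tool_pos: [0.5815, -0.1125, 0.0328]
tcp_rot: [0.049, 0.782, 0.064, -0.618]
force: [0.1, 0.3, 0.5]
finger_gap: 0.0001
```

```bash
python3 -c "
from pl import *
s=snap('wrist','w26')
fk(.557,-.2045,.036,.25)
c=s['image'][:,282].max(1); print(c[190:245]); 
"
```

```text
t 30.2833 along 0.5559 lat -0.2043 z 0.0328 j [ 0.43  0.66 -0.41  2.06  0.67  0.29 -1.91] F [-0.5  0.1 -0.5]
pos [ 0.5815 -0.1125  0.0328] d(tool,100mm) [-0.029  0.002 -0.018] rv(0.1) [-0.005  0.16   0.02 ] n 1
twist each [-0.005, 0.16, 0.02]
trans [[-0.029, 0.002, -0.018]]
[215 214 213 213 213 213 213 213 215 215 216 218 217 217 218 218 219 219
 220 219 220 219 218 217 215 215 216 217 217 213 176 134 142  58  43  42
  43  43  41  41  40  39  39  38  37  36  37  35  34  31  28  61  71  35
  33]
```

View pics/w26.png

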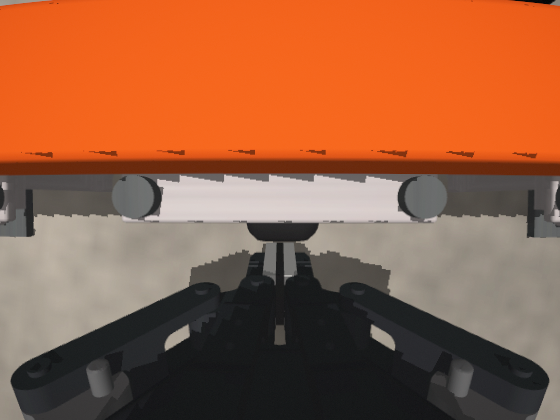

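```bash
python3 -c "
from pl import *
s=snap('wrist'); print('hub',rear(s,241))
for v,z,o in((221,.101,.028),):
  P=pix2plane(s,[(280,v)],z)[0,:2]; print(P@X+o)"
```

```text
hub 0.6069003987733945
0.6086292504281066
```

{"api": "step_arm", "payload": {"translation": [[0, 0, 0.1], [0, 0, 0.2], [0, 0, 0.3], [-0.1, 0, 0.1], [-0.3, 0, 0], [-0.3, 0, 0], [-0.3, 0, 0], [-0.3, 0, 0]], "twist": [[0, 0, 0], [0, 0, 0], [0, 0, 0], [0, -0.5, 0], [0, -0.5, 0], [0, -0.5, 0], [0, -0.5, 0], [0, -0.3, 0]], "grip": -1}}

```text
clock: 31.0
tool_pos: [0.4896, -0.1272, 0.1435]
tcp_rot: [-0.058, -0.698, -0.06, 0.712]
force: [1.5, -0.9, -0.6]
finger_gap: -0.0001
```

{"api": "step_arm", "payload": {"translation": [[-0.3, 0, 0], [-0.3, 0, 0], [0, 0, 0], [0, 0, 0], [0, 0, 0]], "twist": [[0, 0, 0], [0, 0, 0], [0, 0, 0], [0, 0, 0], [0, 0, 0]], "grip": 1}}

```text
clock: 31.42
tool_pos: [0.4908, -0.1282, 0.2105]
tcp_rot: [-0.059, -0.699, -0.057, 0.71]
force: [-0.3, -0.3, 0.0]
finger_gap: 0.0605
```

```bash
python3 -c "
from pl import *
s=snap('side','s27'); o=pose()[0]; print(o['clock'],o['joint_positions'].round(2))
cv2.imwrite('pics/z.png',cv2.resize(s['image'][110:260,210:410,::-1],None,fx=4,fy=4))
plan([0.43,0.40,0.30],0.12)
"
```

```text
31.4667 [ 0.74  0.45 -0.84  1.87  0.4   1.01 -1.68]
pos [ 0.4903 -0.1283  0.21  ] d(tool,100mm) [-0.91  -5.309 -0.259] rv(0.1) [ 0.452  0.166 -0.014] n 14
twist each [0.032, 0.012, -0.001]
trans [[-0.065, -0.379, -0.019], [-0.065, -0.379, -0.017], [-0.065, -0.379, -0.016], [-0.065, -0.379, -0.015], [-0.065, -0.379, -0.014], [-0.065, -0.38, -0.013], [-0.065, -0.38, -0.012], [-0.065, -0.38, -0.01], [-0.065, -0.38, -0.009], [-0.065, -0.38, -0.008], [-0.064, -0.38, -0.007], [-0.064, -0.38, -0.006], [-0.064, -0.38, -0.005], [-0.064, -0.38, -0.004]]
```

View pics/z.png

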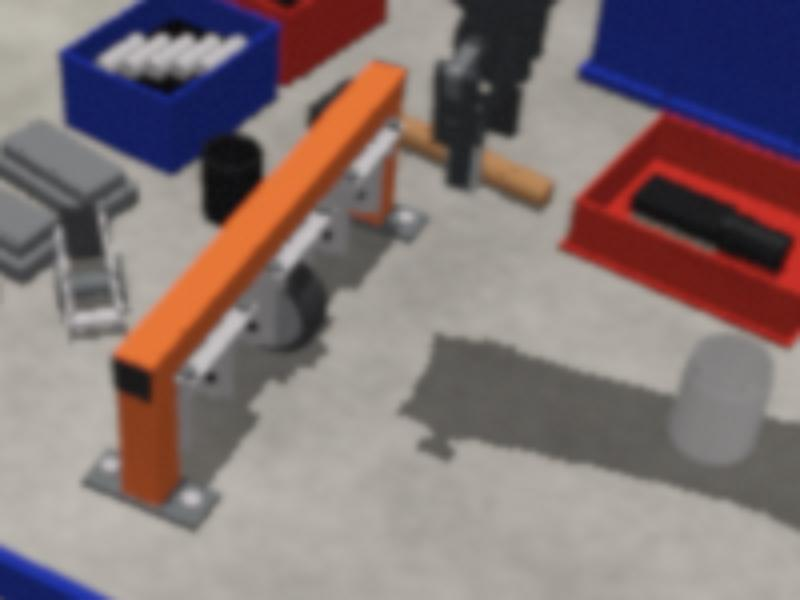

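{"api": "step_arm", "payload": {"translation": [[-0.1, -0.3, 0], [-0.1, -0.38, 0], [-0.1, -0.38, 0], [-0.1, -0.38, 0], [-0.1, -0.38, 0], [-0.1, -0.38, 0], [-0.1, -0.38, 0], [-0.1, -0.38, 0]], "twist": [[0.02, 0.02, 0], [0.02, 0.02, 0], [0.02, 0.02, 0], [0.02, 0.02, 0], [0.02, 0.02, 0], [0.02, 0.02, 0], [0.02, 0.02, 0], [0, 0, 0]]}}

```text
clock: 32.13
tool_pos: [0.4396, 0.1624, 0.2788]
tcp_rot: [-0.048, -0.697, -0.044, 0.714]
force: [1.0, 0.5, -0.2]
finger_gap: 0.0854
```

```bash
python3 -c "
from pl import *
o=pose()[0]; print(o['clock'],o['joint_positions'].round(2))
plan([0.455,0.43,0.24],0.14)
"
```

```text
32.1333 [ 0.25  0.33 -0.93  1.84  0.29  1.13 -2.23]
pos [0.4396 0.1624 0.2788] d(tool,100mm) [ 0.367 -2.634 -0.51 ] rv(0.1) [-0.093  0.233 -0.035] n 7
twist each [-0.013, 0.033, -0.005]
trans [[0.052, -0.376, -0.073], [0.053, -0.376, -0.073], [0.053, -0.376, -0.074], [0.054, -0.376, -0.074], [0.054, -0.376, -0.074], [0.055, -0.376, -0.074], [0.055, -0.376, -0.075]]
```

{"api": "step_arm", "payload": {"translation": [[0.05, -0.3, -0.1], [0.05, -0.35, -0.12], [0.05, -0.35, -0.12], [0.05, -0.35, -0.12], [0, 0, 0], [0, 0, 0]], "twist": [[0, 0.05, 0], [0, 0.05, 0], [0, 0.05, 0], [0, 0.05, 0], [0, 0, 0], [0, 0, 0]]}}

```text
clock: 32.63
tool_pos: [0.4617, 0.3166, 0.2501]
tcp_rot: [-0.052, -0.703, -0.048, 0.708]
force: [0.4, 0.1, 0.0]
finger_gap: 0.0852
```

```bash
python3 -c "
from pl import *
o=pose()[0]; print(o['clock'],o['joint_positions'].round(2))
plan([0.455,0.43,0.24],0.14)
"
```

```text
32.6333 [-0.11  0.5  -0.88  1.69  0.41  1.16 -2.54]
pos [0.4617 0.3166 0.2501] d(tool,100mm) [ 0.094 -1.133 -0.095] rv(0.1) [ 0.019  0.082 -0.058] n 3
twist each [0.006, 0.027, -0.019]
trans [[0.031, -0.378, -0.032], [0.032, -0.378, -0.031], [0.033, -0.378, -0.031]]
```

{"api": "step_arm", "payload": {"translation": [[0, 0, 0], [0, 0, 0], [0, 0, 0], [0, 0, 0], [0, 0, 0], [0, 0, 0], [0, 0, 0], [0, 0, 0]], "twist": [[1, 0, 0], [1, 0, 0], [1, 0, 0], [1, 0, 0], [1, 0, 0], [1, 0, 0], [1, 0, 0], [1, 0, 0]]}}

```text
clock: 33.3
tool_pos: [0.4595, 0.3064, 0.2393]
tcp_rot: [0.205, -0.668, 0.222, 0.68]
force: [0.1, 0.8, -1.3]
finger_gap: 0.0859
```

```bash
python3 -c "
from pl import *
o=pose()[0]; print(o['clock'],o['tool_pos'],o['joint_positions'].round(2))
plan([0.455,0.43,0.24],0.14+np.pi)
"
```

```text
33.3 [0.45945149 0.30635889 0.2393094 ] [-0.73  0.4   0.09  1.73 -0.04  1.04 -2.81]
pos [0.4595 0.3064 0.2393] d(tool,100mm) [-0.027 -0.985  0.749] rv(0.1) [23.877 -0.291 -0.254] n 24
twist each [0.995, -0.012, -0.011]
trans [[-0.001, -0.041, 0.031], [-0.001, -0.038, 0.035], [-0.001, -0.034, 0.039], [-0.001, -0.03, 0.042], [-0.001, -0.026, 0.045], [-0.001, -0.021, 0.047], [-0.001, -0.016, 0.049], [-0.001, -0.011, 0.05], [-0.001, -0.006, 0.051], [-0.0, -0.001, 0.052], [-0.0, 0.004, 0.051], [-0.0, 0.009, 0.051], [-0.0, 0.014, 0.05], [-0.0, 0.019, 0.048], [-0.0, 0.023, 0.046], [-0.0, 0.028, 0.043], [-0.0, 0.032, 0.04], [-0.0, 0.036, 0.037], [-0.0, 0.039, 0.033], [-0.0, 0.043, 0.029], [-0.0, 0.045, 0.025], [-0.0, 0.047, 0.02], [-0.0, 0.049, 0.015], [-0.0, 0.05, 0.01]]
```

{"api": "step_arm", "payload": {"translation": [[0, 0, 0], [0, 0, 0], [0, 0, 0], [0, 0, 0], [0, 0, 0], [0, 0, 0], [0, 0, 0], [0, 0, 0]], "twist": [[-1, 0, 0], [-1, 0, 0], [-1, 0, 0], [-1, 0, 0], [-1, 0, 0], [-1, 0, 0], [-1, 0, 0], [-0.6, 0, 0]]}}

```text
clock: 33.97
tool_pos: [0.4576, 0.2939, 0.2331]
tcp_rot: [-0.069, -0.694, -0.045, 0.715]
force: [-0.5, 0.6, -0.9]
finger_gap: 0.0853
```

```bash
python3 -c "
from pl import *
o=pose()[0]; print(o['clock'],o['tool_pos'],o['joint_positions'].round(2))
plan([0.5,0.44,0.17],0.14)
"
```

```text
33.9667 [0.45760066 0.29394016 0.23308799] [-0.59  0.4  -0.1   1.74  0.06  1.04 -2.13]
pos [0.4576 0.2939 0.2331] d(tool,100mm) [ 0.566 -1.392 -0.674] rv(0.1) [ 0.22   0.324 -0.313] n 5
twist each [0.044, 0.065, -0.063]
trans [[0.113, -0.278, -0.135], [0.116, -0.278, -0.133], [0.118, -0.278, -0.131], [0.121, -0.278, -0.129], [0.124, -0.278, -0.127]]
```

{"api": "step_arm", "payload": {"translation": [[0.05, -0.25, -0.12], [0.1, -0.25, -0.12], [0.1, -0.25, -0.12], [0.1, -0.25, -0.12], [0.05, -0.2, -0.1], [0, 0, 0], [0, 0, 0], [0, 0, 0]], "twist": [[0, 0.07, -0.07], [0, 0.07, -0.07], [0, 0.07, -0.07], [0, 0.07, -0.07], [0, 0, 0], [0, 0, 0], [0, 0, 0], [0, 0, 0]]}}

```text
clock: 34.63
tool_pos: [0.4976, 0.4103, 0.1804]
tcp_rot: [-0.058, -0.701, -0.048, 0.709]
force: [0.1, -0.1, 0.9]
finger_gap: 0.0853
```

```bash
python3 -c "
from pl import *
s=snap('wrist','w28')
o=pose()[0]; print(o['clock'],o['tool_pos'],o['joint_positions'].round(2))
m=graymask(s,(.508,.4425,.044),100); cv2.imwrite('pics/mm.png',(m*255).astype(np.uint8)); print(m.sum())
print(fitwheel(s,m,(.508,.4425,.12),0.044))
plan([0.508,0.4425,0.1],0.14)
"
```

```text
34.6833 [0.49778292 0.40963675 0.18059287] [-0.7   0.58 -0.1   1.57  0.07  1.01 -2.25]
3433.0
(array([0.50903921, 0.44280981, 0.10484478]), np.float64(0.9206674863188307))
pos [0.4978 0.4096 0.1806] d(tool,100mm) [ 0.8   -0.321 -0.16 ] rv(0.1) [ 0.102  0.125 -0.138] n 3
twist each [0.034, 0.042, -0.046]
trans [[0.267, -0.107, -0.053], [0.267, -0.106, -0.052], [0.268, -0.105, -0.05]]
```

View pics/w28.png

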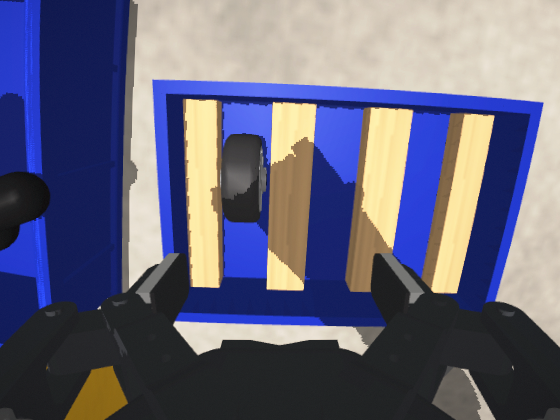

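View pics/mm.png

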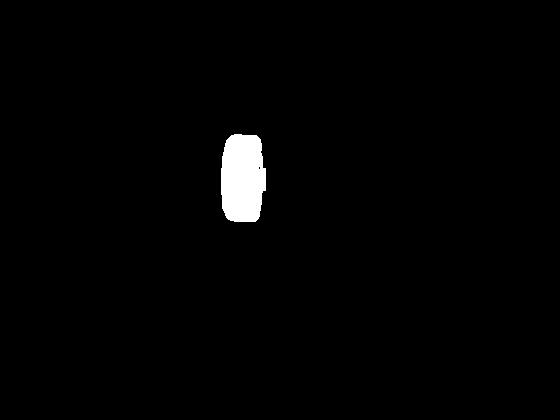

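{"api": "step_arm", "payload": {"translation": [[0.2, -0.1, -0.05], [0.2, -0.1, -0.05], [0.2, -0.08, -0.04], [0, 0, 0], [0, 0, 0], [0, 0, 0]], "twist": [[0.05, 0.05, -0.05], [0.05, 0.05, -0.05], [0, 0, 0], [0, 0, 0], [0, 0, 0], [0, 0, 0]], "grip": 0.4}}

```text
clock: 35.18
tool_pos: [0.5104, 0.4314, 0.1226]
tcp_rot: [0.048, 0.706, 0.045, -0.705]
force: [-0.3, 0.1, 0.6]
finger_gap: 0.0596
```

```bash
python3 -c "
from pl import *
s=snap('wrist','w29')
m=rectmask(s,(200,100,350,330),60); 
m=graymask(s,(.509,.4428,.044),130); cv2.imwrite('pics/mm.png',(m*255).astype(np.uint8)); print(m.sum())
print(fitwheel(s,m,(.508,.4425,.12),0.044))
plan([0.509,0.4428,0.058],0.13)
"
```

```text
5028.0
(array([0.50828016, 0.44288142, 0.11983184]), np.float64(0.9070505364026421))
pos [0.5109 0.4314 0.1232] d(tool,100mm) [ 0.651 -0.118  0.006] rv(0.1) [ 0.009 -0.029 -0.049] n 2
twist each [0.004, -0.015, -0.024]
trans [[0.326, -0.059, 0.003], [0.326, -0.058, 0.002]]
```

View pics/w29.png

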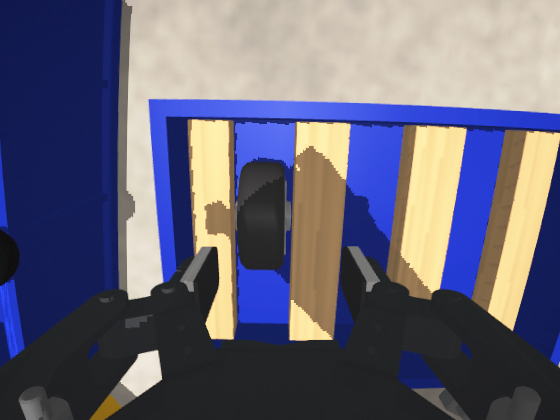

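{"api": "step_arm", "payload": {"translation": [[0.05, -0.05, 0.01], [0.1, -0.05, 0], [0.1, 0, 0], [0, 0, 0], [0, 0, 0], [0, 0, 0]], "twist": [[0, 0, -0.03], [0, 0, 0], [0, 0, 0], [0, 0, 0], [0, 0, 0], [0, 0, 0]]}}

```text
clock: 35.73
tool_pos: [0.5095, 0.4417, 0.0993]
tcp_rot: [0.045, 0.708, 0.046, -0.703]
force: [0.6, -0.6, 0.2]
finger_gap: 0.0596
```

```bash
python3 -c "
from pl import *
plan([0.5085,0.4428,0.058],0.13)
"
```

```text
pos [0.5095 0.4417 0.0993] d(tool,100mm) [ 0.413 -0.012  0.012] rv(0.1) [-0.003 -0.068  0.008] n 2
twist each [-0.001, -0.034, 0.004]
trans [[0.207, -0.006, 0.006], [0.207, -0.006, 0.005]]
```

{"api": "step_arm", "payload": {"translation": [[0.1, -0.01, 0.01], [0.12, 0, 0], [0.12, 0, 0], [0.05, 0, 0], [0, 0, 0], [0, 0, 0]], "twist": [[0, -0.06, 0], [0, 0, 0], [0, 0, 0], [0, 0, 0], [0, 0, 0], [0, 0, 0]]}}

```text
clock: 36.23
tool_pos: [0.5081, 0.4421, 0.0551]
tcp_rot: [-0.046, -0.705, -0.046, 0.706]
force: [0.1, 0.2, 0.1]
finger_gap: 0.0597
```

```bash
python3 -c "
from pl import *
print(pose()[0]['force'])
plan([0.5085,0.4428,0.058],0.13)
"
```

```text
[0.13789981 0.15274714 0.09904558]
pos [0.5081 0.4421 0.0551] d(tool,100mm) [-0.029 -0.007 -0.004] rv(0.1) [-0.005  0.01  -0.003] n 1
twist each [-0.005, 0.01, -0.003]
trans [[-0.029, -0.007, -0.004]]
```

{"api": "step_arm", "payload": {"translation": [[-0.03, 0, 0], [0, 0, 0], [0, 0, 0]], "twist": [[0, 0, 0], [0, 0, 0], [0, 0, 0]]}}

```text
clock: 36.48
tool_pos: [0.5082, 0.4421, 0.0585]
tcp_rot: [-0.046, -0.705, -0.046, 0.706]
force: [-0.1, 0.4, 0.6]
finger_gap: 0.0599
```

{"api": "step_arm", "payload": {"translation": [[0, 0, 0], [0, 0, 0], [0, 0, 0], [0, 0, 0], [0, 0, 0], [0, 0, 0], [0, 0, 0]], "twist": [[0, 0, 0], [0, 0, 0], [0, 0, 0], [0, 0, 0], [0, 0, 0], [0, 0, 0], [0, 0, 0]], "grip": -1, "force": 60}}

```text
clock: 37.07
tool_pos: [0.5088, 0.4425, 0.06]
tcp_rot: [0.045, 0.706, 0.046, -0.705]
force: [-0.7, 0.2, -0.5]
finger_gap: 0.0291
```

{"api": "step_arm", "payload": {"translation": [[-0.1, 0, 0], [-0.25, 0, 0], [-0.3, 0, 0], [-0.3, 0, 0], [-0.3, 0, 0], [-0.2, 0, 0], [0, 0, 0], [0, 0, 0]], "twist": [[0, 0, 0], [0, 0, 0], [0, 0, 0], [0, 0, 0], [0, 0, 0], [0, 0, 0], [0, 0, 0], [0, 0, 0]]}}

```text
clock: 37.73
tool_pos: [0.5064, 0.4404, 0.212]
tcp_rot: [-0.047, -0.704, -0.045, 0.707]
force: [-0.6, -0.4, -3.3]
finger_gap: 0.0295
```

```bash
python3 -c "
from pl import *
s=snap('wrist','w30'); o=pose()[0]; print(o['joint_positions'].round(2),o['force'],o['finger_gap'])
c=X*(.6085-.105)+Y*(-.2042+.12); print(c)
plan([*(c-0.02*X),.2],.161)
"
```

```text
[-0.73  0.59 -0.1   1.47  0.06  1.1  -2.28] [-0.64546553  0.37097361 -2.87118838] 0.028856103503008847
[ 0.51048618 -0.00239734]
pos [0.5066 0.4405 0.212 ] d(tool,100mm) [0.137 4.403 0.734] rv(0.1) [-0.312  0.051 -0.029] n 12
twist each [-0.026, 0.004, -0.002]
trans [[0.011, 0.367, 0.061], [0.011, 0.367, 0.062], [0.011, 0.367, 0.063], [0.011, 0.366, 0.064], [0.011, 0.366, 0.065], [0.011, 0.366, 0.066], [0.011, 0.366, 0.067], [0.011, 0.366, 0.068], [0.011, 0.366, 0.069], [0.01, 0.365, 0.07], [0.01, 0.365, 0.071], [0.01, 0.365, 0.072]]
```

View pics/w30.png

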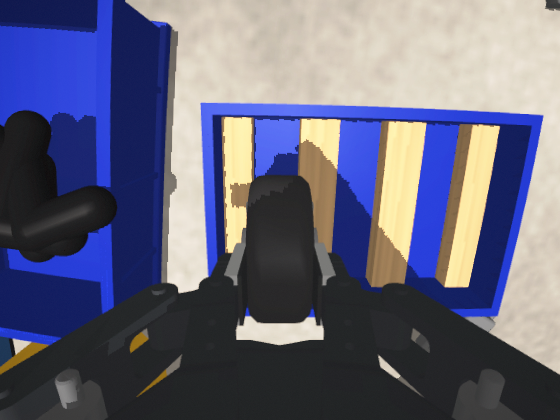

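{"api": "step_arm", "payload": {"translation": [[0, 0.2, 0.03], [0, 0.3, 0.06], [0, 0.35, 0.06], [0, 0.35, 0.06], [0, 0.35, 0.06], [0, 0.35, 0.06], [0, 0.35, 0.06], [0, 0.35, 0.06]], "twist": [[-0.03, 0, 0], [-0.03, 0, 0], [-0.03, 0, 0], [-0.03, 0, 0], [-0.03, 0, 0], [-0.03, 0, 0], [-0.03, 0, 0], [-0.03, 0, 0]]}}

```text
clock: 38.45
tool_pos: [0.4901, 0.1741, 0.1995]
tcp_rot: [-0.062, -0.696, -0.058, 0.713]
force: [1.4, -0.3, -3.0]
finger_gap: 0.0291
```

{"api": "step_arm", "payload": {"translation": [[0, 0.35, 0.06], [0, 0.35, 0.06], [0, 0.3, 0.06], [0, 0.2, 0], [0, 0, 0], [0, 0, 0], [0, 0, 0]], "twist": [[-0.02, 0, 0], [-0.02, 0, 0], [-0.02, 0, 0], [0, 0, 0], [0, 0, 0], [0, 0, 0], [0, 0, 0]]}}

```text
clock: 39.03
tool_pos: [0.4849, 0.0347, 0.192]
tcp_rot: [-0.062, -0.69, -0.054, 0.719]
force: [-0.2, 0.9, -3.4]
finger_gap: 0.029
```

```bash
python3 -c "
from pl import *
s=snap('wrist','w31'); o=pose()[0]; print(o['joint_positions'].round(2),o['force'],o['finger_gap'])
plan([.5105,-.0024,.12],.161)
"
```

```text
[-0.12  0.36 -0.07  1.94  0.04  0.88 -1.62] [-0.40395587  0.35600171 -2.71465031] 0.028791288282607172
pos [0.4848 0.0353 0.1919] d(tool,100mm) [ 0.714  0.408 -0.222] rv(0.1) [ 0.04   0.422 -0.084] n 3
twist each [0.013, 0.141, -0.028]
trans [[0.238, 0.136, -0.074], [0.238, 0.137, -0.071], [0.239, 0.137, -0.068]]
```

View pics/w31.png

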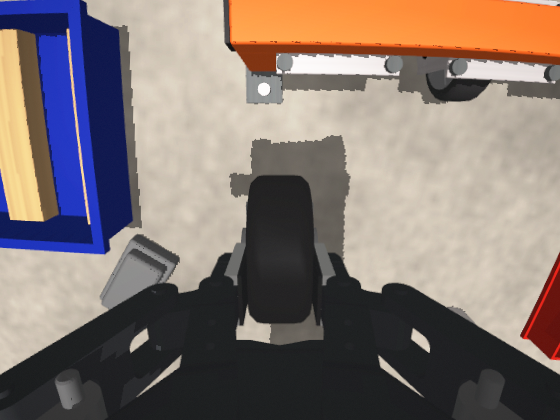

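{"api": "step_arm", "payload": {"translation": [[0.15, 0.14, -0.07], [0.2, 0.14, -0.07], [0.2, 0.13, -0.07], [0.15, 0, 0], [0, 0, 0], [0, 0, 0], [0, 0, 0]], "twist": [[0, 0.15, -0.03], [0, 0.15, -0.03], [0, 0.1, -0.02], [0, 0, 0], [0, 0, 0], [0, 0, 0], [0, 0, 0]]}}

```text
clock: 39.67
tool_pos: [0.5125, 0.0072, 0.1181]
tcp_rot: [-0.062, -0.704, -0.065, 0.704]
force: [-0.1, -0.4, -3.3]
finger_gap: 0.0291
```

```bash
python3 -c "
from pl import *
s=snap('wrist','w32'); o=pose()[0]; print(o['joint_positions'].round(2),o['force'],o['finger_gap'])
plan([.5105,-.0024,.07],.161); print(o['tool_pos'][:2]@Y)
"
```

```text
[-0.05  0.48 -0.07  2.    0.04  0.67 -1.54] [-0.53290947  0.5588599  -3.48861737] 0.028726146303283483
pos [0.5128 0.0074 0.1184] d(tool,100mm) [0.484 0.094 0.04 ] rv(0.1) [ 0.195 -0.006  0.045] n 2
twist each [0.098, -0.003, 0.023]
trans [[0.242, 0.047, 0.02], [0.242, 0.047, 0.02]]
-0.07493508125435104
```

View pics/w32.png

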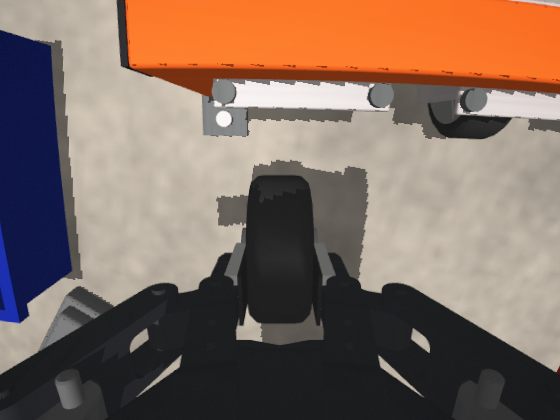

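```bash
python3 -c "
from pl import *
s=snap('wrist')
P=pix2plane(s,[(223.5,92),(381,95)],.108)[:,:2]; d=P[0]-P[1]; print(P@Y,(P@Y).mean(),P@X,np.arctan2(-d[0],d[1]),np.linalg.norm(d))
P=pix2plane(s,[(223.5,119)],.008)[0,:2]; print(P@Y-.175,P@X)
"
```

```text
[-0.04658898 -0.12107452] -0.08383175121728072 [0.58767422 0.58800556] 0.16544827659957942 0.07448627283111123
-0.20330710795441193 0.5766477269000553
```

{"api": "step_arm", "payload": {"translation": [[0.1, 0.04, 0.02], [0.15, 0.04, 0.02], [0.1, 0, 0], [0, 0, 0], [0, 0, 0]], "twist": [[0.09, 0, 0.02], [0.09, 0, 0.02], [0, 0, 0], [0, 0, 0], [0, 0, 0]]}}

```text
clock: 40.18
tool_pos: [0.5135, 0.0013, 0.087]
tcp_rot: [0.058, 0.708, 0.059, -0.701]
force: [0.0, -0.1, -2.5]
finger_gap: 0.0287
```

```bash
python3 -c "
from pl import *
o=pose()[0]
plan([.5105,-.0024,.057],.161); print(np.array(o['tool_pos'][:2])@Y)
"
```

```text
pos [0.5135 0.0013 0.087 ] d(tool,100mm) [0.3   0.031 0.039] rv(0.1) [ 0.045 -0.098  0.002] n 1
twist each [0.045, -0.098, 0.002]
trans [[0.3, 0.031, 0.039]]
-0.08106378046406063
```

{"api": "step_arm", "payload": {"translation": [[0.08, 0.025, 0.02], [0.08, 0, 0.01], [0.06, 0, 0], [0, 0, 0], [0, 0, 0]], "twist": [[0.04, -0.09, 0], [0, 0, 0], [0, 0, 0], [0, 0, 0], [0, 0, 0]]}}

```text
clock: 40.6
tool_pos: [0.5122, -0.001, 0.0646]
tcp_rot: [0.057, 0.706, 0.058, -0.704]
force: [-0.0, -0.7, -4.1]
finger_gap: 0.0287
```

```bash
python3 -c "
from pl import *
o=pose()[0]
plan([.5105,-.0024,.057],.161); print(np.array(o['tool_pos'][:2])@Y,o['force'])
"
```

```text
pos [ 0.5122 -0.001   0.0646] d(tool,100mm) [0.076 0.011 0.02 ] rv(0.1) [ 0.015 -0.028  0.004] n 1
twist each [0.015, -0.028, 0.004]
trans [[0.076, 0.011, 0.02]]
-0.08309815750796078 [-0.03511228 -0.65990107 -4.09943407]
```

{"api": "step_arm", "payload": {"translation": [[0.05, 0.008, 0.01], [0.03, 0, 0], [0, 0, 0], [0, 0, 0]], "twist": [[0, -0.02, 0], [0, 0, 0], [0, 0, 0], [0, 0, 0]]}}

```text
clock: 40.93
tool_pos: [0.5115, -0.002, 0.0559]
tcp_rot: [0.057, 0.705, 0.058, -0.705]
force: [-0.7, -0.6, 0.7]
finger_gap: 0.029
```

```bash
python3 -c "
from pl import *
o=pose()[0]
plan([.5105,-.0024,.056],.161); print(np.array(o['tool_pos'][:2])@Y,o['force'])
"
```

```text
pos [ 0.5115 -0.002   0.0559] d(tool,100mm) [-0.001  0.003  0.01 ] rv(0.1) [ 0.016 -0.008  0.005] n 1
twist each [0.016, -0.008, 0.005]
trans [[-0.001, 0.003, 0.01]]
-0.08394111509170532 [-0.68004048 -0.58870032  0.73611684]
```

Force shows contact with the bench. Release, lift, retreat.

{"api": "step_arm", "payload": {"translation": [[0, 0, 0], [0, 0, 0], [0, 0, 0], [0, 0, 0], [0, 0, 0], [0, 0, 0]], "twist": [[0, 0, 0], [0, 0, 0], [0, 0, 0], [0, 0, 0], [0, 0, 0], [0, 0, 0]], "grip": 0.6}}

```text
clock: 41.43
tool_pos: [0.5129, -0.0019, 0.0573]
tcp_rot: [0.057, 0.706, 0.058, -0.703]
force: [0.3, 0.1, -0.7]
finger_gap: 0.0681
```

{"api": "step_arm", "payload": {"translation": [[-0.1, 0, 0], [-0.2, 0, 0], [-0.3, 0, 0], [-0.3, 0, 0], [-0.1, 0, 0.1], [0, 0, 0.25], [0, 0, 0.25], [0, 0, 0.1]], "twist": [[0, 0, 0], [0, 0, 0], [0, 0, 0], [0, 0, 0], [0, 0, 0], [0, 0, 0], [0, 0, 0], [0, 0, 0]]}}

```text
clock: 42.1
tool_pos: [0.4437, -0.0128, 0.1666]
tcp_rot: [0.057, 0.708, 0.058, -0.702]
force: [-0.8, -0.1, 0.2]
finger_gap: 0.0683
```

{"api": "step_arm", "payload": {"translation": [[0, 0, 0], [0, 0, 0], [0, 0, 0], [0, 0, 0], [0, 0, 0]], "twist": [[0, 0, 0], [0, 0, 0], [0, 0, 0], [0, 0, 0], [0, 0, 0]], "grip": -1}}

```text
clock: 42.52
tool_pos: [0.4453, -0.0126, 0.1685]
tcp_rot: [0.057, 0.709, 0.058, -0.701]
force: [0.5, -0.1, -0.8]
finger_gap: 0.0072
```

```bash
python3 -c "
from pl import *
s=snap('wrist','w33')
u,v=project(s,[.5115,-.002,.06])[0]; print(u,v)
r=wh(s,(int(u)-40,int(v)-62,int(u)+40,int(v)+53),(.5115,-.002,.16),115)
fk(.43,-.084,.033,.1)
"
```

```text
280.3042949893023 124.39870865264673
wheel (array([ 0.50895211, -0.00132662,  0.16219983]), np.float64(0.8946848495869915)) along 0.5022 lat -0.0829
t 42.5667 along 0.4376 lat -0.0838 z 0.1684 j [-0.02  0.32 -0.07  2.11  0.03  0.71 -1.52] F [-0.5  0.2 -0. ]
pos [ 0.4453 -0.0126  0.1684] d(tool,100mm) [1.353 0.002 0.091] rv(0.1) [0.025 0.884 0.001] n 4
twist each [0.006, 0.221, 0.0]
trans [[0.338, 0.0, 0.023], [0.338, 0.0, 0.03], [0.337, 0.0, 0.038], [0.336, 0.0, 0.045]]
```

View pics/w33.png

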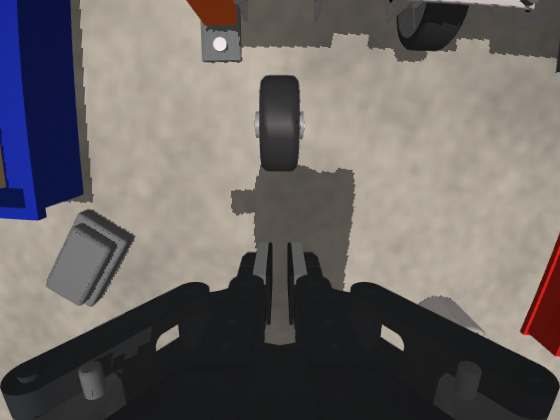

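View pics/mm.png

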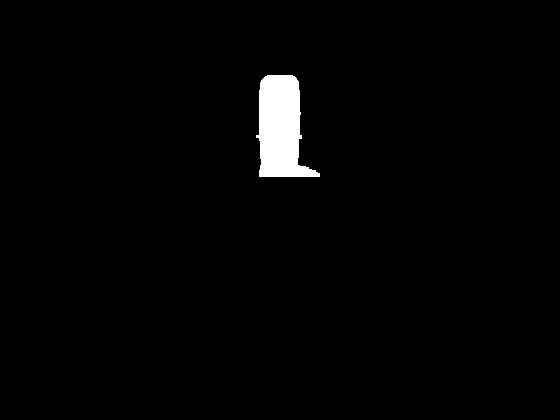

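{"api": "step_arm", "payload": {"translation": [[0.1, 0, 0], [0.25, 0, 0], [0.25, 0, 0], [0.25, 0, 0], [0.25, 0, 0], [0.15, 0, 0], [0, 0, 0], [0, 0, 0]], "twist": [[0, 0, 0], [0, 0, 0], [0, 0, 0], [0, 0, 0], [0, 0, 0], [0, 0, 0], [0, 0, 0], [0, 0, 0]]}}

```text
clock: 43.23
tool_pos: [0.4533, -0.0107, 0.0376]
tcp_rot: [0.058, 0.71, 0.059, -0.699]
force: [0.3, 0.3, -0.2]
finger_gap: 0.0
```

```bash
python3 -c "
from pl import *
s=snap('wrist','w34')
fk(.44,-.0837,.033,.05)
"
```

```text
t 43.2833 along 0.4458 lat -0.0832 z 0.0379 j [-0.04  0.55 -0.05  2.23  0.07  0.34 -1.56] F [-0.4  0.4 -0. ]
pos [ 0.4534 -0.0107  0.0379] d(tool,100mm) [0.048 0.005 0.059] rv(0.1) [0.04  0.336 0.006] n 1
twist each [0.04, 0.336, 0.006]
trans [[0.048, 0.005, 0.059]]
```

View pics/w34.png

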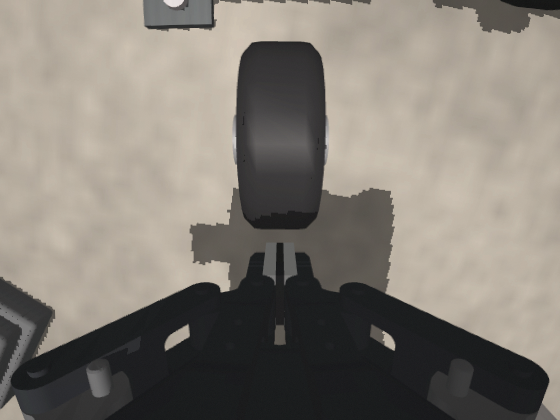

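{"api": "step_arm", "payload": {"translation": [[0.03, 0.004, 0], [0.02, 0, 0], [0, 0, -0.02], [0, 0, -0.025], [0, 0, -0.025], [0, 0, -0.025], [0, 0, -0.025], [0, 0, -0.025]], "twist": [[0.04, 0, 0], [0, 0, 0], [0, 0, 0], [0, 0, 0], [0, 0, 0], [0, 0, 0], [0, 0, 0], [0, 0, 0]]}}

```text
clock: 43.95
tool_pos: [0.4709, -0.0086, 0.0372]
tcp_rot: [0.056, 0.713, 0.057, -0.697]
force: [-0.3, 0.2, 0.4]
finger_gap: -0.0004
```

{"api": "step_arm", "payload": {"translation": [[0, 0, -0.025], [0, 0, -0.025], [0, 0, -0.025], [0, 0, -0.025], [0, 0, -0.025], [0, 0, -0.025], [0, 0, -0.025], [0, 0, -0.02]], "twist": [[0, 0, 0], [0, 0, 0], [0, 0, 0], [0, 0, 0], [0, 0, 0], [0, 0, 0], [0, 0, 0], [0, 0, 0]]}}

```text
clock: 44.62
tool_pos: [0.4927, -0.005, 0.0376]
tcp_rot: [0.056, 0.713, 0.057, -0.697]
force: [-0.8, -0.3, 1.3]
finger_gap: -0.0002
```

```bash
python3 -c "
from pl import *
s=snap('wrist','w35')
fk(.5,-.0837,.033,.05)
"
```

```text
t 44.6667 along 0.4861 lat -0.0839 z 0.0377 j [-0.05  0.58 -0.05  2.14  0.07  0.4  -1.56] F [0.9 1.3 0.6]
pos [ 0.4932 -0.0049  0.0377] d(tool,100mm) [ 0.05  -0.002 -0.138] rv(0.1) [-0.006  0.269 -0.001] n 1
twist each [-0.006, 0.269, -0.001]
trans [[0.05, -0.002, -0.138]]
```

View pics/w35.png

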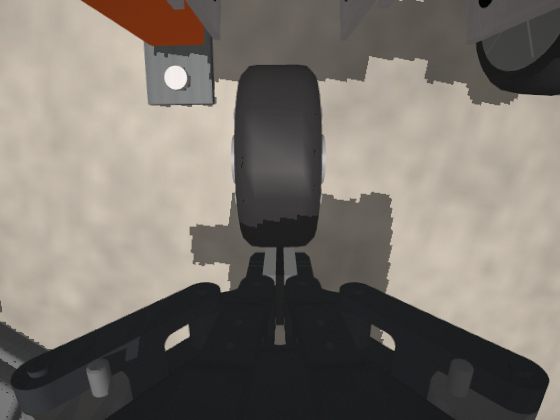

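{"api": "step_arm", "payload": {"translation": [[0.01, 0, 0], [0.01, 0, 0.01], [0.01, 0, 0], [0.01, 0, 0], [0, 0, 0], [0, 0, 0], [0, 0, 0]], "twist": [[0, 0.5, 0], [0, 0.6, 0], [0, 0.6, 0], [0, 0.3, 0], [0, 0, 0], [0, 0, 0], [0, 0, 0]]}}

```text
clock: 45.25
tool_pos: [0.4902, -0.0095, 0.0332]
tcp_rot: [0.055, 0.756, 0.057, -0.649]
force: [0.0, -0.5, -0.7]
finger_gap: -0.0001
```

```bash
python3 -c "
from pl import *
s=snap('wrist','w36')
fk(.5,-.0837,.034,.22)
"
```

```text
t 45.3 along 0.4826 lat -0.088 z 0.0332 j [ 0.03  0.56 -0.15  2.26  0.45  0.18 -1.94] F [1.1 0.3 0.6]
pos [ 0.4904 -0.0095  0.0332] d(tool,100mm) [ 0.018 -0.043 -0.173] rv(0.1) [-0.006  0.685 -0.105] n 1
twist each [-0.006, 0.685, -0.105]
trans [[0.018, -0.043, -0.173]]
```

View pics/w36.png

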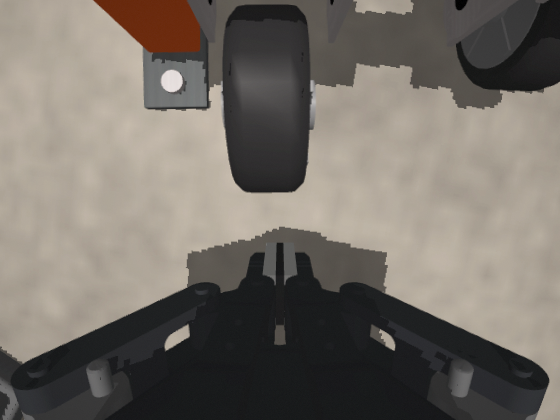

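{"api": "step_arm", "payload": {"translation": [[0, -0.02, -0.04], [0, -0.013, -0.03], [0, 0, -0.02], [0, 0, 0], [0, 0, 0]], "twist": [[0, 0.1, -0.05], [0, 0.1, -0.05], [0, 0, 0], [0, 0, 0], [0, 0, 0]]}}

```text
clock: 45.72
tool_pos: [0.5005, -0.0039, 0.0349]
tcp_rot: [0.051, 0.763, 0.061, -0.642]
force: [-0.7, -0.7, 0.1]
finger_gap: -0.0002
```

```bash
python3 -c "
from pl import *
s=snap('wrist','w37')
fk(.5,-.0837,.034,.22)
c=s['image'][:,278].max(1); print(c[180:240])
"
```

```text
t 45.7667 along 0.4935 lat -0.0841 z 0.035 j [ 0.06  0.57 -0.2   2.25  0.54  0.18 -2.03] F [-0.3  0.2 -0.4]
pos [ 0.5006 -0.0039  0.035 ] d(tool,100mm) [ 0.021 -0.004 -0.062] rv(0.1) [-0.012  0.479 -0.   ] n 1
twist each [-0.012, 0.479, -0.0]
trans [[0.021, -0.004, -0.062]]
[ 52  51  51  51  52  52  51  51  51  49  50  48  49  50  47  50  47  45
  48  46  45  44  44  43  43  41  43  40  40  38  38  36  35 128 193 193
 194 195 194 194 194 193 192 192 192 192 192 190 191 190 162  97  95  96
  97  96  97  97  99  98]
```

View pics/w37.png

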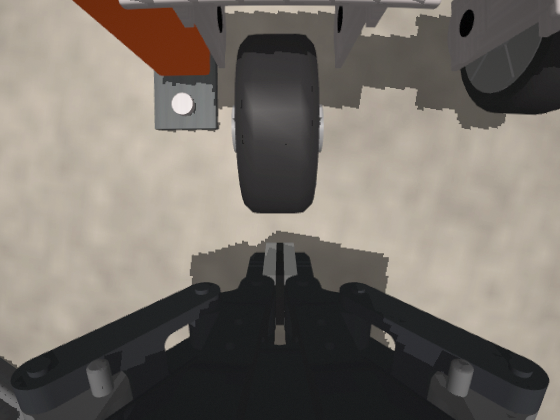

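```bash
python3 -c "
from pl import *
s=snap('wrist'); print('hub',rear(s,213,-.084)); 
wh(s,(236,35,322,214),(.55,.003,.16),92)
P=pix2plane(s,[(220,18.5),(340,18)],.04)[:,:2]; print(P@X,P@Y,(P@Y).mean())
"
```

```text
hub 0.5580185775582637
wheel (array([0.56323156, 0.00745756, 0.1517579 ]), np.float64(0.8791718936331675)) along 0.5571 lat -0.0829
[0.60858637 0.60875661] [-0.05629234 -0.11199945] -0.08414589877153614
```

{"api": "step_arm", "payload": {"translation": [[0.005, 0, -0.04], [0.005, 0, -0.025], [0.005, 0, -0.025], [0.005, 0, -0.025], [0.005, 0, -0.025], [0.005, 0, -0.025], [0.005, 0, -0.025], [0.005, 0, -0.025]], "twist": [[0, 0, 0], [0, 0.03, 0], [0, 0.03, 0], [0, 0.03, 0], [0, 0.03, 0], [0, 0.03, 0], [0, 0.03, 0], [0, 0.03, 0]]}}

```text
clock: 46.48
tool_pos: [0.5236, -0.0001, 0.0347]
tcp_rot: [0.051, 0.77, 0.062, -0.633]
force: [-1.6, -0.7, 1.0]
finger_gap: -0.0001
```

```bash
python3 -c "
from pl import *
fk(.555,-.084,.034,.22)
"
```

```text
t 46.4833 along 0.5168 lat -0.084 z 0.0347 j [ 0.06  0.58 -0.2   2.22  0.56  0.19 -2.05] F [-1.6 -0.7  1. ]
pos [ 5.236e-01 -1.000e-04  3.470e-02] d(tool,100mm) [ 0.08  -0.001 -0.373] rv(0.1) [-0.009  0.263 -0.003] n 1
twist each [-0.009, 0.263, -0.003]
trans [[0.08, -0.001, -0.373]]
```

{"api": "step_arm", "payload": {"translation": [[0.005, 0, -0.025], [0.005, 0, -0.025], [0.005, 0, -0.025], [0.005, 0, -0.02], [0.004, 0, -0.015], [0.003, 0, -0.01], [0, 0, 0], [0, 0, 0]], "twist": [[0, 0.03, 0], [0, 0.03, 0], [0, 0.03, 0], [0, 0.03, 0], [0, 0, 0], [0, 0, 0], [0, 0, 0], [0, 0, 0]]}}

```text
clock: 47.15
tool_pos: [0.5377, 0.0022, 0.0344]
tcp_rot: [0.05, 0.774, 0.062, -0.628]
force: [0.3, -0.8, 0.5]
finger_gap: 0.0001
```

{"api": "step_arm", "payload": {"translation": [[0, 0, 0], [0, 0, 0], [0, 0, 0], [0, 0, 0]], "twist": [[0, 0, 0], [0, 0, 0], [0, 0, 0], [0, 0, 0]]}}

```text
clock: 47.48
tool_pos: [0.5375, 0.0021, 0.0343]
tcp_rot: [0.05, 0.774, 0.062, -0.628]
force: [-0.4, 0.1, 0.3]
finger_gap: -0.0003
```

```bash
python3 -c "
from pl import *
s=snap('wrist','w38')
fk(.555,-.084,.034,.22)
c=s['image'][:,276].max(1); print(c[200:242])
"
```

```text
t 47.5333 along 0.5309 lat -0.0841 z 0.0344 j [ 0.06  0.59 -0.21  2.19  0.59  0.19 -2.08] F [ 0.1 -0.8  0.4]
pos [0.5375 0.0021 0.0344] d(tool,100mm) [ 0.053 -0.001 -0.235] rv(0.1) [-0.01   0.125 -0.003] n 1
twist each [-0.01, 0.125, -0.003]
trans [[0.053, -0.001, -0.235]]
[ 57  57  56  57  58  56  56  55  55  54  53  55  53  51  52  53  52  52
  51  52  52  50  49  50  49  49  48  48  48  47  45  44  43  43  42  40
  41  39  37  58  91 100]
```

View pics/w38.png

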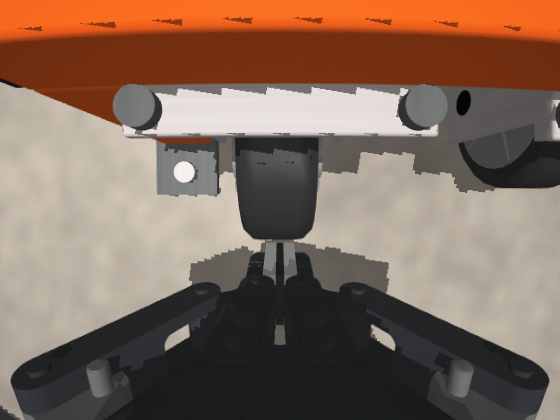

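```bash
python3 -c "
from pl import *
s=snap('wrist'); print('hub',rear(s,239,-.084)); 
P=pix2plane(s,[(276,135.5)],.101)[0,:2]; print(P@X+.028)
for u in(318,235): print(pix2plane(s,[(u,200)],.06)[0,:2]@Y)
"
```

```text
hub 0.5829739066324252
0.6091277213567051
-0.09970635364388243
-0.06543086366670701
```

{"api": "step_arm", "payload": {"translation": [[0.005, 0, -0.02], [0.005, 0, -0.025], [0.005, 0, -0.025], [0.005, 0, -0.02], [0.005, 0, -0.02], [0.004, 0, -0.015], [0.003, 0, -0.01], [0.002, 0, -0.01]], "twist": [[0, 0.03, 0], [0, 0.03, 0], [0, 0.03, 0], [0, 0.03, 0], [0, 0, 0], [0, 0, 0], [0, 0, 0], [0, 0, 0]]}}

```text
clock: 48.25
tool_pos: [0.5536, 0.0048, 0.0341]
tcp_rot: [0.05, 0.778, 0.062, -0.623]
force: [-0.0, -0.4, -0.6]
finger_gap: -0.0001
```

{"api": "step_arm", "payload": {"translation": [[0, 0, 0], [0, 0, 0], [0, 0, 0], [0, 0, 0]], "twist": [[0, 0, 0], [0, 0, 0], [0, 0, 0], [0, 0, 0]]}}

```text
clock: 48.58
tool_pos: [0.554, 0.0048, 0.034]
tcp_rot: [0.05, 0.778, 0.062, -0.623]
force: [0.6, 0.2, -0.6]
finger_gap: -0.0003
```

```bash
python3 -c "
from pl import *
s=snap('wrist','w39')
fk(.555,-.084,.034,.22)
c=s['image'][:,276].max(1); print(c[180:246])
"
```

```text
t 48.6333 along 0.5476 lat -0.0841 z 0.034 j [ 0.07  0.6  -0.22  2.17  0.61  0.2  -2.1 ] F [-0.   0.4  0.5]
pos [0.554  0.0048 0.034 ] d(tool,100mm) [ 0.017 -0.001 -0.072] rv(0.1) [-0.01  -0.008 -0.002] n 1
twist each [-0.01, -0.008, -0.002]
trans [[0.017, -0.001, -0.072]]
[229 230 229 228 226 226 225 225 226 227 227 222 182 133 135  49  55  55
  54  54  53  53  53  54  53  52  52  53  53  51  50  50  49  50  50  50
  49  49  49  47  49  48  47  47  48  46  45  45  44  44  41  42  41  41
  39  39  39  37  35  57  87  96  96  99  91  76]
```

View pics/w39.png

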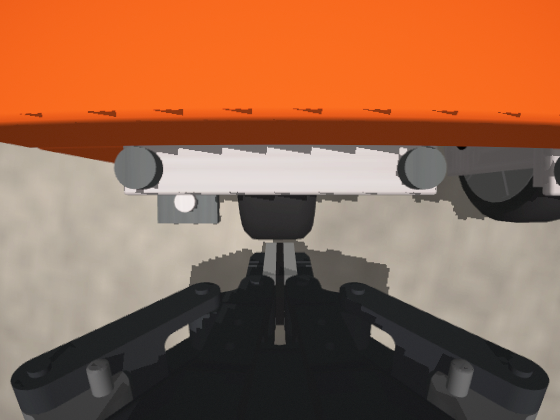

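{"api": "step_arm", "payload": {"translation": [[0.004, 0, -0.015], [0.004, 0, -0.015], [0.004, 0, -0.015], [0.004, 0, -0.015], [0.003, 0, -0.01], [0.003, 0, -0.01], [0, 0, 0], [0, 0, 0]], "twist": [[0, 0, 0], [0, 0, 0], [0, 0, 0], [0, 0, 0], [0, 0, 0], [0, 0, 0], [0, 0, 0], [0, 0, 0]]}}

```text
clock: 49.3
tool_pos: [0.5631, 0.0062, 0.0336]
tcp_rot: [0.05, 0.778, 0.062, -0.623]
force: [-0.1, 1.1, -0.4]
finger_gap: -0.0001
```

{"api": "step_arm", "payload": {"translation": [[0, 0, 0], [0, 0, 0], [0, 0, 0], [0, 0, 0]], "twist": [[0, 0, 0], [0, 0, 0], [0, 0, 0], [0, 0, 0]]}}

```text
clock: 49.63
tool_pos: [0.5629, 0.0062, 0.0335]
tcp_rot: [0.05, 0.778, 0.062, -0.623]
force: [-0.3, 0.7, -0.9]
finger_gap: 0.0001
```

```bash
python3 -c "
from pl import *
s=snap('wrist','w40')
fk(.555,-.084,.034,.22)
c=s['image'][:,276].max(1); print(c[210:246])
c=s['image'][233:237].max(2).mean(0); print(c[236:326].round().astype(int))
print(rear(s,240.5,-.084))
P=pix2plane(s,[(276,223)],.101)[0,:2]; print(P@X+.028)
"
```

```text
t 49.6833 along 0.5566 lat -0.0841 z 0.0336 j [ 0.08  0.61 -0.23  2.14  0.6   0.21 -2.09] F [-0.7  0.1 -0.3]
pos [0.5629 0.0062 0.0336] d(tool,100mm) [-0.008 -0.001  0.015] rv(0.1) [-0.01  -0.006 -0.002] n 1
twist each [-0.01, -0.006, -0.002]
trans [[-0.008, -0.001, 0.015]]
[212 212 212 214 214 214 213 212 210 209 209 210 209 209 208 203 164  99
  83  39  39  38  37  37  36  36  35  34  33  30  35  67  88  89  82  70]
[186 186 186 186 186 186 185 184 184 170 136  99  62  38  34  35  34  34
  35  34  35  34  36  36  35  36  36  35  36  36  36  36  34  35  36  36
  36  36  36  36  36  36  36  36  36  36  36  36  36  36  36  36  36  36
  37  36  36  36  37  36  36  36  35  35  35  34  34  34  33  39  62  97
 131 158 168 167 166 166 164 163 162 162 161 160 159 158 158 157 157 156]
0.6079175069936729
0.6096293729635608
```

View pics/w40.png

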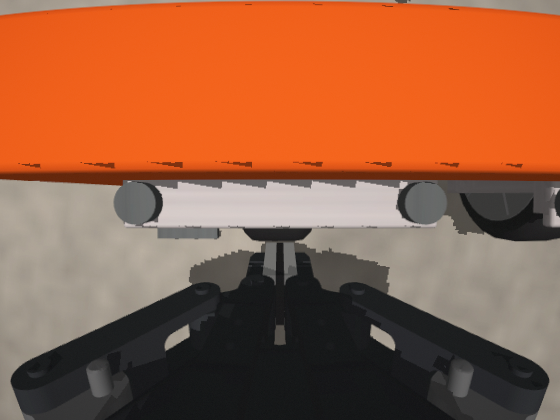

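{"api": "step_arm", "payload": {"translation": [[0, 0, 0.1], [0, 0, 0.2], [0, 0, 0.25], [-0.15, 0, 0.1], [-0.3, 0, 0], [-0.3, 0, 0], [-0.3, 0, 0], [-0.3, 0, 0]], "twist": [[0, 0, 0], [0, -0.1, 0], [0, -0.2, 0], [0, -0.5, 0], [0, -0.5, 0], [0, -0.5, 0], [0, -0.4, 0], [0, 0, 0]]}}

```text
clock: 50.35
tool_pos: [0.4813, -0.0068, 0.1539]
tcp_rot: [-0.06, -0.697, -0.058, 0.712]
force: [2.3, -0.1, -1.3]
finger_gap: -0.0001
```

{"api": "step_arm", "payload": {"translation": [[-0.3, 0, 0.1], [-0.2, 0, 0], [0, 0, 0], [0, 0, 0], [0, 0, 0], [0, 0, 0]], "twist": [[0, 0, 0], [0, 0, 0], [0, 0, 0], [0, 0, 0], [0, 0, 0], [0, 0, 0]]}}

```text
clock: 50.85
tool_pos: [0.4743, -0.0081, 0.2116]
tcp_rot: [-0.06, -0.7, -0.057, 0.71]
force: [-0.2, 0.1, -0.6]
finger_gap: -0.0003
```

```bash
python3 -c "
from pl import *
s=snap('side','s41'); o=pose()[0]; print(o['clock'],o['tool_pos'],o['joint_positions'].round(2),o['force'])
cv2.imwrite('pics/z.png',cv2.resize(s['image'][110:260,210:410,::-1],None,fx=4,fy=4))
for n in ('wheel1_hub','fork1_axle','fork2_axle','brush1_head','red_bin_floor'):
  for r in ctrl.tip_of('side',n): 
    P=toworld(s,r['point']); print(n,round(r['conf'],2),P.round(4),(P[:2]@X).round(4),(P[:2]@Y).round(4))
for al,la in((.6085,-.2042),(.6085,-.0842)):
  print(project(s,[[*(X*al+Y*(la+.02)),.04],[*(X*al+Y*(la+.031)),.04]]).round(1))
snap('wrist','w41')
snap('top','t41')
"
```

```text
50.9 [ 0.47415367 -0.00802413  0.21134785] [ 0.51  0.39 -0.82  1.95  0.35  0.96 -1.88] [-0.38787512  0.42843711  0.72206578]
wheel1_hub 0.54 [0.6091 0.0181 0.0435] 0.6041 -0.0798
fork1_axle 0.82 [0.6133 0.0177 0.0372] 0.6082 -0.0808
brush1_head 0.81 [ 0.4517 -0.4004  0.0218] 0.3816 -0.4676
brush1_head 0.16 [ 7.79e-01 -6.40e-02 -5.00e-04] 0.7586 -0.188
red_bin_floor 0.94 [ 0.4236 -0.4105  0.0005] 0.3523 -0.4731
[[274.5 188.5]
 [272.7 190.7]]
[[253.8 214. ]
 [251.8 216.5]]
```

View pics/z.png

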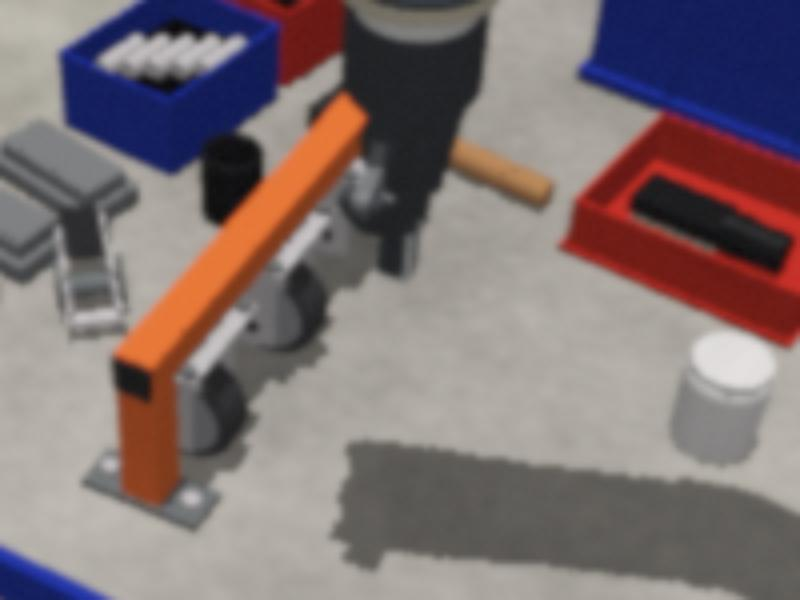

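View pics/w41.png

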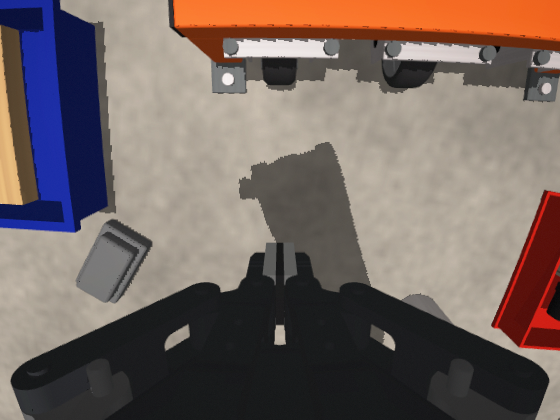

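View pics/t41.png

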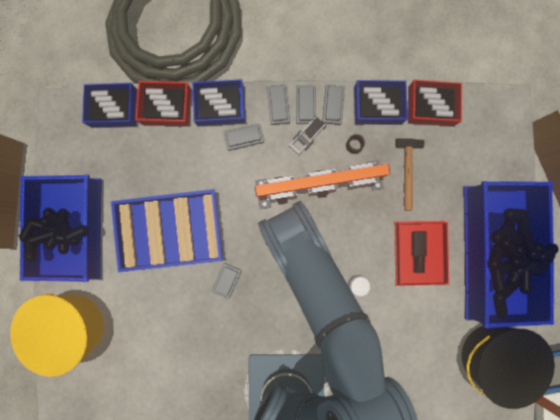

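```bash
python3 -c "
from pl import *
s=snap('wrist')
im=s['image'].astype(int)
print(im[55:95,278].max(1)); 
print(im[55:100,410].max(1))
for la in(-.084,-.2045):
  for al in(.6,.604,.608,.612):
    q=project(s,wheelpts(*(X*al+Y*la),YAW,.04)); print(la,al,q[:,1].max().round(1),q[q[:,1].argmax(),0].round(0))
cv2.imwrite('pics/z.png',cv2.resize(im[30:110,190:510].astype(np.uint8)[:,:,::-1],None,fx=2.5,fy=2.5))
"
```

```text
[237 231 171  67  29  28  28  27  28  27  27  27  26  27  36  43  43  40
  41  38  39  37  37  36  34  34  31  30  29  28  61  92  92  93  93 124
 190 190 191 191]
[223 222 220 222 212  92  53  28  27  27  28  26  27  27  26  39  42  43
  41  41  41  41  39  39  37  37  35  35  33  31  30  28  26 109 162 175
 177 178 179 180 181 178 179 178 178]
-0.084 0.6 93.5 296.0
-0.084 0.604 89.2 296.0
-0.084 0.608 84.8 296.0
-0.084 0.612 80.5 296.0
-0.2045 0.6 95.7 418.0
-0.2045 0.604 91.4 418.0
-0.2045 0.608 87.2 419.0
-0.2045 0.612 82.9 419.0
```

View pics/z.png

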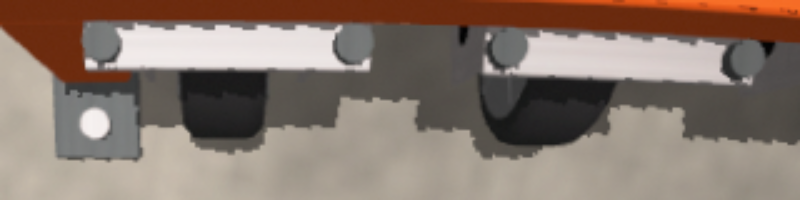

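```bash
python3 -c "
from rig import ctrl
print(ctrl.job_done())"
```

```text
the job is handed in; nothing more can be done
None
```

I finished the job and handed it in after about 51 s on the robot's clock, against the 210 s limit. No verdict was reported.

There were one brush head and two wheels in the scene.

- **Brush head:** It lies in the red bin. The last side view put it about 28 mm in x and 10 mm in y from the bin's centre, inside the limits.
- **Wheels:** I took each wheel out of the blue box and stood it on its tread about 105 mm in front of its fork. I then rolled it in with the shut fingers, the middle wheel into fork 2 and the +y wheel into fork 1. Both are still upright.
- **Alignment:** The last wrist-camera checks put both hubs within about 1 mm of the axle point along the rolling direction. Sideways they were about 1 mm off when I measured them just before the final push. The limit is 8 mm.
- **Everything else:** In the last pictures the box is empty, the other things on the bench look unmoved, and the gripper is clear of everything.

One check disagreed slightly: the side-camera network put the fork 1 hub about 4 mm short of that camera's own fork point. That is within the network's stated accuracy of about 4 mm, and it found only one of the two wheels.

During the run joint 7 went to -2.81, right beside its -2.82 limit, without passing it. Both wheels also rolled on a little after the early pushes, so I did the last part in smaller, slower pushes.

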